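# Key the pulley onto the test-stand spindle

### The job

Fit the drive pulley to the encoder test stand: take the square key out of the rack and drop it down the slot in the upright spindle until it stands on the bottom, then put the pulley on with its keyway over the key and slide it down fully home against the flange. Find the alignment by gentle feel: never press the key or the pulley hard against the stand or each other, do not let the pulley fall onto the stand, and leave the dowel pin, the amplifier and the black module where they are.

Things in the scene. Friction and masses are not known exactly. Their poses are not given: they have to be found in the camera images.
- stand: Fixed bench test stand: aluminium base 96 x 96 x 12 mm, grey 74 mm square bearing housing (top 34 mm above the bench), round steel flange 52 mm across (top at 42 mm), upright steel spindle 24 mm across (end at 74 mm, 3 mm bevel). Origin: centre of the underside, on the spindle axis; z up; x the side the slot roughly faces
- spindle_end (a point): Point on the spindle axis at its upper end, 74 mm above the bench, axes fixed to the stand. A slot 9.2 mm wide, inner wall 8 mm from the axis (2 mm bevel at the end), runs from here down the side. It faces the stand's +x roughly: the spindle may be turned up to 0.3 rad either way, not reported: find by feel or sight. Stiff: turns at about 0.5 N m (stops at 0.35 rad), not by light contact
- seat (a point): Point on the spindle axis at the flat top of the flange, 42 mm above the bench, where the pulley's underside rests when home. Below this level the spindle's slot goes on as a closed pocket in the flange, 9.2 mm wide, from 8 to 17 mm from the axis (centre 12.5 mm; outer wall flared by 2.4 mm over its top 6 mm), floor 18 mm above the bench
- rack: Grey plastic rack, fixed, 100 x 44 x 26 mm, origin at the centre of its underside, x along its length. Two pockets 20 mm deep, mouths on the 26 mm high top: a square one 9 mm wide at x = -25 mm for the key, a round one 9 mm wide at x = +25 mm for the dowel pin
- key: Loose square steel key, 8 x 8 x 52 mm, about 26 g, upright in the rack's square pocket: 32 mm stand above the rack, 0.5 mm play a side. Origin: centre of its lower end; z along it, upward; its sides face its x and y; ends not bevelled. Standing on the floor of the spindle's pocket, its upper end is 70 mm above the bench, 4 mm below the spindle's end
- hub: Loose aluminium toothed pulley, 32 mm high, 130 to 225 g, on the bench: toothed ring 60 mm across over the lower 16 mm, plain barrel 45 mm across over the upper 16 mm (grip it there). Through bore 25.2 mm with one keyway right through, 9.6 mm wide, reaching 19.2 mm from the axis towards its +x; edges not bevelled. Origin: centre of the underside on the bore axis; z up
- pin: Bystander: loose steel dowel pin, 8 mm diameter, 40 mm long, upright in the rack's round pocket; origin at its lower end
- amplifier: Bystander: loose ribbed aluminium amplifier case, 62 x 115 x 29 mm, origin at the centre of its underside
- module: Bystander: loose black module on a clear base, 50 x 75 x 21 mm, origin at the centre of its underside
Not all that is in view belongs to the job. Leave any red look-alike of the hub alone. There is more than one size of the stand; the job needs the smallest.

How it is judged:
On the way, in this order (a step that is already met when the one before it is completed fails the run):
1. the key stands, released, on the floor of the spindle's slot while the pulley is still off the spindle (z of key in the frame of stand below 0.0205 m and horizontal distance between key and stand below 0.0155 m and angle between key's own z axis and vertical below 0.15 rad and contact force between the fingers and key below 0.1 N and horizontal distance between hub and stand above 0.05 m), for 0.2 s.
2. the pulley is home on the flange, over the key (z of hub in the frame of seat below 0.0025 m and horizontal distance between hub and seat below 0.003 m and z of key in the frame of stand below 0.0205 m and horizontal distance between key and stand below 0.0155 m), for 0.2 s.
At the end, for the whole second after the job is handed in: The key stands on the floor of the spindle's slot (within 2.5 mm) and the pulley is over it, upright within 0.06 rad, centred within 3 mm, its underside within 2.5 mm of the flange, at rest and released (all of step 2 and z of hub in the frame of seat above -0.0025 m and angle between hub's own z axis and vertical below 0.06 rad and angle between key's own z axis and vertical below 0.15 rad and linear speed of hub below 0.01 m/s); the robot touches nothing.
It fails at once if the key is pressed on the stand with more than 40 N (contact force between key and stand above 40 N).
It fails at once if the pulley is pressed on or dropped onto the stand with more than 40 N (contact force between hub and stand above 40 N).
It fails at once if the pulley is pressed on the key with more than 40 N (contact force between hub and key above 40 N).
It fails at once if the dowel pin, the amplifier or the module is moved more than 15 mm (distance of any of pin, amplifier, module from where it was at the start of the episode above 0.015 m).
It also fails if it takes over 72 s, if anything falls off the work surface, if the arm or the gripper's body presses on something with over 40 N, if the wrist force passes 120 N, or if a joint passes its speed limit or range.

### The arm

A 6-joint arm with a two-finger parallel gripper is mounted at the origin on the work surface. World frame = base frame: x ahead of the robot, y to its left, z up, the work surface at z = 0. Lengths are in m, angles in rad, forces in N, time in s.
With the tool pointing down it reaches from about 0.3 to 0.775 m from the base axis. Payload 14.6 kg.
Tool frame: the origin (TCP) lies midway between the tips of the shut fingers; the grasp point (between the pads) lies 19 mm behind it; z points along the fingers, y is the direction in which the jaws open and shut (so a half turn about z gives the same grasp; the last joint's range is limited). The gripper opens to 94 mm and grips with 3 to 60 N. Pads are 16 mm wide; open, the fingers measure 119 mm over their backs; the gripper's body (75 mm by 177 mm) begins 78 mm behind the grasp point.
Start: joints at [1.144, 0.3, 1.521, -0, 1.321, -0.067], TCP at [0.194, 0.515, 0.205] pointing down, gripper open.
Joint ranges: [-3.03, 3.03], [-0.79, 2.21], [0.23, 2.52], [-1.04, 4.18], [0, 3.07], [-2.55, 2.55]. Speed limits (rad/s): [2.22, 2.22, 2.57, 3.14, 3.14, 3.14].

### API

Orientations are given as a unit quaternion [w, x, y, z].
In Python, from plant import robot gives the robot as it stands. The module is installed in compiled form; this text tells all that it offers.
- The arm moves only by the shell command python3 -m pendant 'ROWS' [OPENING]. ROWS is JSON, a list of rows, each an object with "offset": the shift along the tool's x, y, z in m, a list of three; "rotation": the turn, a rotation vector about the tool's x, y, z in rad, a list of three. A call has 1 to 20 rows; each row shifts and turns the commanded pose from where the row before left it, along the tool's axes as they then stand; what a row does not reach is not made up. A row lasts 1/12 s, in which the tool goes at most 41.7 mm and 7.16 degrees, less where a joint would pass 70% of its speed; a pose out of reach is approached as far as the arm can. A call with a gripper value outside its range is refused whole. OPENING is the gripper command: -1 is shut, 1 is fully open, values between are in proportion, set as the call begins (- or left out, the last holds). The fingers move at their own pace and stop on an object; the grip force is fixed at half the most. Time passes only in rows, so rows that do not move let the fingers close. It gives the time, the measured TCP pose, the force and the opening at its end, in the units of the state.
- robot.get_obs(): the state, without advancing time (a new reading comes with each control period).
- robot.snapshot(name): name is "side" or "top" or "wrist"; returns (picture, depth): 480x640x3 uint8, red, green, blue; 480x640 float32, m along the optical axis (not along the pixel's ray), 0 where there is no reading.
- robot.get_calibration(name): a dict with "K" (3x3 intrinsics, pixels), "k1" (the pictures are not rectified: a ray, as slopes to the right and down, at radius r is drawn at 1 + k1 r^2 times it, then the intrinsics apply), "rvec" (rotation vector, rad) and "tvec" (3), from world to camera coordinates, as OpenCV has them. Camera axes: x right, y down, z forward; pixel columns grow to the right and rows downward; lengths in m; the calibration is good to about 2 mm. A picture is of the moment at which its call begins: read the wrist's pose just before it. get_calibration takes no time and is no camera call; for the wrist camera it gives the pose at the moment of the call.
- robot.close_job(): hands the job in, once; it reports no verdict.
Trained networks look in the newest picture that a camera, given by its name, has taken for a name from the list of things; names that differ only in an ending like _2 or _b are one class to them, and where a whole thing is asked for, a point or a joint stands for the part that bears it (a point fixed in the world has none). Each returns a list of dicts, best first, with "confidence" (0 to 1); they miss things now and then, are a little off and sometimes report something else, mostly with a low value. They report only what shows in the picture. A call takes as long as a camera call. They do not tell look-alikes from the thing itself.
- robot.search_frame(target, camera): "location" ([x, y, z] in m, in the coordinates of the camera as it stood for that picture, good to about 4 mm: the middle of the surface that is visible of it).
- robot.cut_out(target, camera): "region" (480x640 bool, what is visible of it).
The state is a dict: "time_s": time; "joint_positions": joint angles; "dq": joint speeds; "effort": joint torques, N m; "tcp_pos": TCP position; "tcp_rot": TCP orientation; "wrist_force": force on the tool from outside, world axes, zero at the start; "moment": the same for the moment, N m; "width": finger opening in m.
Only numpy, scipy, OpenCV 4.12 (cv2) and the standard library are available. Lean on these libraries where they do the work, as an engineer would, in place of code of your own. Each camera call takes 0.05 s, during which the arm holds its last target.

## Working session

There is one attempt and no reset: what is moved stays moved. The work goes in short steps, Python scripts to look and compute and a shell command to move; the robot and the scene stay as the last step left them, time stands still between calls to the robot, and variables do not carry over. Pictures are saved under pics/ and viewed, and the job is handed in when it is done.

```bash
mkdir -p pics; ls; python3 - <<'E'
from plant import robot
import cv2
o=robot.get_obs();print(o)
for n in("side","top","wrist"):
    p,d=robot.snapshot(n);cv2.imwrite(f"pics/{n}0.png",p[:,:,::-1]);c=robot.get_calibration(n);print(n,c)
E
```

```text
pics
{'time_s': 0.0, 'joint_positions': array([ 1.14436336e+00,  3.00501496e-01,  1.52161102e+00, -1.15380199e-05,
        1.32066948e+00, -6.66047634e-02]), 'dq': array([ 0.00132362,  0.00016373,  0.00178766,  0.00067781, -0.00065528,
       -0.00119839]), 'effort': array([-2.27492710e-03, -5.31806874e+01, -3.52742136e+01,  7.07335328e-02,
        2.43918621e-02, -1.22786423e-04]), 'tcp_pos': array([0.19355924, 0.51452876, 0.20485699]), 'tcp_rot': array([-1.39697837e-04,  1.78943623e-01,  9.83859150e-01, -5.78057437e-04]), 'wrist_force': array([ 0.03488651, -0.28914282,  0.67762015]), 'moment': array([-0.00794845,  0.02043531,  0.00501106]), 'width': 0.09383129667322608}
side {'K': array([[547.91609946,   0.        , 311.05319701],
       [  0.        , 547.91609946, 239.17815377],
       [  0.        ,   0.        ,   1.        ]]), 'k1': -0.1248175135609082, 'rvec': array([ 2.23277611, -0.20640132,  0.12646946]), 'tvec': array([-0.56742159,  0.10427131,  0.91043557])}
top {'K': array([[507.64942072,   0.        , 316.09934875],
       [  0.        , 507.64942072, 230.12820187],
       [  0.        ,   0.        ,   1.        ]]), 'k1': -0.1162648744511654, 'rvec': array([ 2.12581652, -2.18218424,  0.13690549]), 'tvec': array([0.01674945, 0.55785491, 0.88203065])}
wrist {'K': array([[396.44480752,   0.        , 322.19634014],
       [  0.        , 396.44480752, 235.69398177],
       [  0.        ,   0.        ,   1.        ]]), 'k1': -0.0042024847833868045, 'rvec': array([-2.4037922 , -1.66441526, -0.2125061 ]), 'tvec': array([-0.55038112, -0.02628522,  0.3922201 ])}
```

View pics/side0.png

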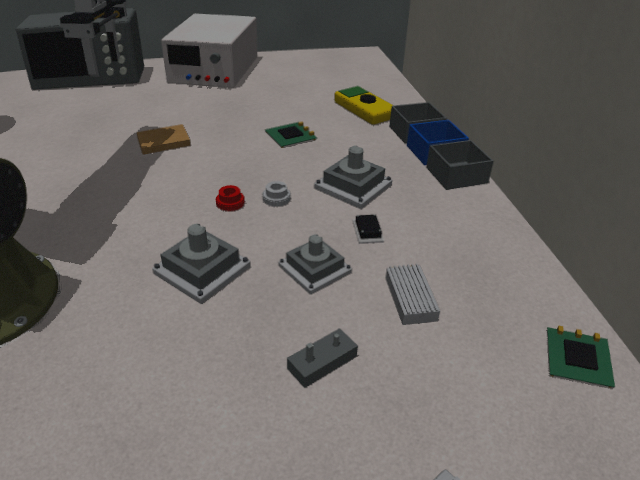

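View pics/top0.png

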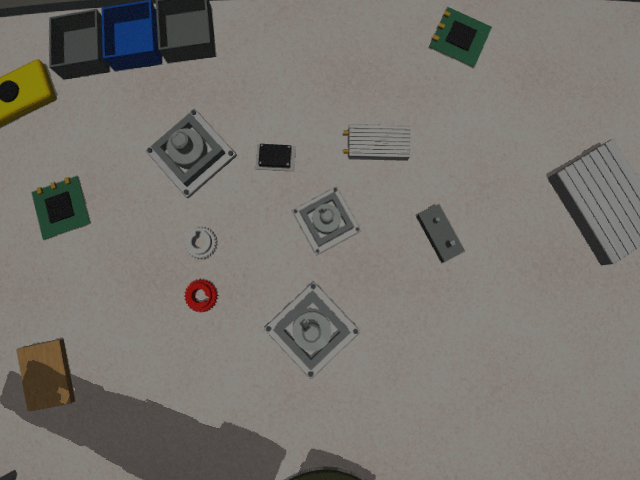

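View pics/wrist0.png

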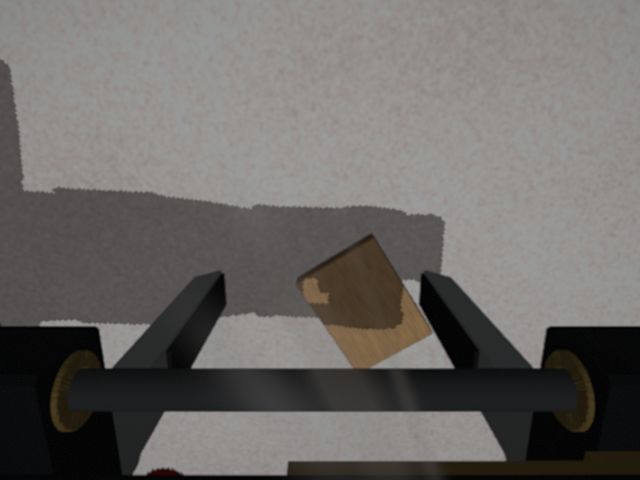

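Side and top pictures: three stands at top (190,152), (326,218) and (311,328), the middle one clearly the smallest. There is a grey hub at (203,242) and a red look-alike at (201,295). The rack is at (440,233), with two posts at (434,211) and (450,243). Next I measure and take close crops.

```bash
cat > h.py <<'E'
from plant import robot
import cv2, numpy as np
from scipy.spatial.transform import Rotation as R
def cal(n):
    c=robot.get_calibration(n); return c['K'],c['k1'],R.from_rotvec(c['rvec']).as_matrix(),np.array(c['tvec'])
def norm(uv,c):
    K,k1=c[0],c[1]
    return cv2.undistortPoints(np.array(uv,float).reshape(-1,1,2),K,np.array([k1,0,0,0])).reshape(-1,2)
def atz(uv,z,c):
    "pixels -> world at height z"
    x=norm(uv,c); M,t=c[2],c[3]; C=-M.T@t
    d=np.c_[x,np.ones(len(x))]@M
    s=(z-C[2])/d[:,2]
    return C+s[:,None]*d
def cloud(d,c,mask=None):
    m=d>0
    if mask is not None:m&=mask
    v,u=np.nonzero(m); z=d[v,u]
    x=norm(np.c_[u,v],c); P=np.c_[x,np.ones(len(x))]*z[:,None]
    return (P-c[3])@c[2],np.c_[u,v]
def proj(P,c):
    P=np.atleast_2d(P); return cv2.projectPoints(P.astype(float),cv2.Rodrigues(c[2])[0],c[3],c[0],np.array([c[1],0,0,0.]))[0].reshape(-1,2)
def crop(p,u0,v0,u1,v1,s,name):
    cv2.imwrite('pics/'+name,cv2.resize(p[v0:v1,u0:u1,::-1],None,fx=s,fy=s,interpolation=cv2.INTER_CUBIC))
E
python3 - <<'E'
from h import *
p,d=robot.snapshot("top");c=cal("top")
crop(p,170,180,470,310,2.6,"topcrop.png")
for t in ["stand","hub","key","pin","rack","amplifier","module"]:
    for r in robot.search_frame(t,"top"):
        L=c[2].T@(np.array(r['location'])-c[3]); print(t,round(r['confidence'],2),L.round(4),proj(L,c).round())
# stand/rack corners fit
for t,zr in [("stand",(.004,.016)),("rack",(.02,.03))]:
    for r in robot.cut_out(t,"top"):
        P,uv=cloud(d,c,r['region']); 
        print(t,r['confidence'],uv.mean(0),np.percentile(P,[2,50,98],axis=0).round(3).tolist())
        Q=P[(P[:,2]>zr[0])&(P[:,2]<zr[1])]
        if len(Q)>20: print(cv2.minAreaRect((Q[:,:2]*1000).astype(np.float32)))
E
```

```text
stand 0.96 [ 0.5734 -0.017   0.0317] [[326. 222.]]
stand 0.81 [0.7056 0.231  0.046 ] [[190. 153.]]
stand 0.72 [0.3856 0.0082 0.04  ] [[315. 327.]]
hub 0.88 [0.5411 0.2139 0.0143] [[202. 244.]]
hub 0.86 [0.4472 0.218  0.0172] [[200. 295.]]
rack 0.61 [ 0.5491 -0.2281  0.0232] [[441. 233.]]
amplifier 0.74 [ 0.7237 -0.1179  0.0224] [[377. 142.]]
amplifier 0.47 [ 0.5752 -0.0146  0.0356] [[325. 221.]]
module 0.75 [0.7024 0.0773 0.0197] [[274. 156.]]
stand 0.85 [190.93965517 152.78349754] [[0.647, 0.168, 0.011], [0.707, 0.229, 0.042], [0.782, 0.304, 0.095]]
((717.3721313476562, 238.42477416992188), (124.73799133300781, 125.07292175292969), 41.616302490234375)
stand 0.59 [326.35831114 220.73221757] [[0.526, -0.07, 0.007], [0.575, -0.017, 0.031], [0.631, 0.035, 0.072]]
((579.5513305664062, -17.6016845703125), (96.468017578125, 96.23615264892578), 27.24842071533203)
stand 0.55 [311.6899354  329.82183788] [[0.308, -0.055, 0.011], [0.381, 0.014, 0.041], [0.449, 0.085, 0.095]]
((379.4867858886719, 14.530342102050781), (125.94974517822266, 126.9873046875), 41.962677001953125)
rack 0.55 [439.52727273 232.8       ] [[0.502, -0.261, 0.001], [0.549, -0.226, 0.024], [0.595, -0.192, 0.028]]
((549.5316772460938, -228.1903076171875), (99.0116195678711, 45.409061431884766), 25.969629287719727)
```

View pics/topcrop.png

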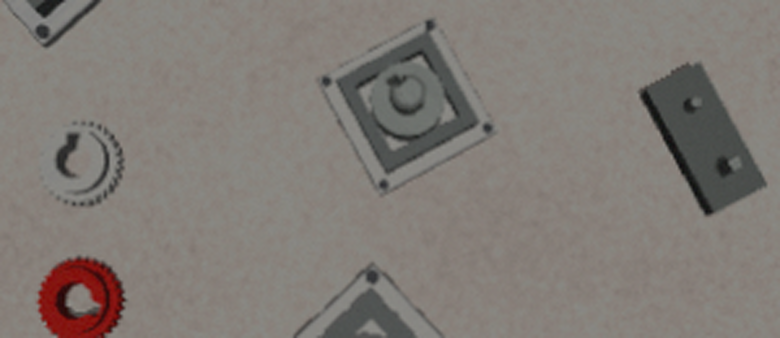

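```bash
cat >> h.py <<'E'
def tool():
    o=robot.get_obs(); q=o['tcp_rot']; return np.array(o['tcp_pos']),R.from_quat([q[1],q[2],q[3],q[0]]).as_matrix()
def yaw(): # world heading of tool y axis
    p,M=tool(); return np.degrees(np.arctan2(M[1,1],M[0,1]))
def to(target,yawdeg=None):
    "offset in tool axes to world target point (down-tool), tool-z turn in deg to bring jaw axis to heading yawdeg (mod 180)"
    p,M=tool(); off=M.T@(np.array(target)-p); r=None
    if yawdeg is not None:
        r=-((yawdeg-yaw()+90)%180-90)  # tool z points down
    return off.round(4), r
E
python3 - <<'E'
from h import *
p,M=tool();c=cal("wrist");C=-c[2].T@c[3]
print("tool axes",M.round(3).tolist()); print("cam in tool",M.T@(C-p)); print("cam axes in tool",(M.T@c[2].T).round(3))
print(yaw())
p,d=robot.snapshot("top");c=cal("top")
P,uv=cloud(d,c)
for nm,(x,y) in {"rack":(.5495,-.228)}.items():
    s=(np.abs(P[:,0]-x)<.06)&(np.abs(P[:,1]-y)<.06)&(P[:,2]>.035)
    print(np.c_[P[s],uv[s]].round(3))
s=(np.hypot(P[:,0]-.541,P[:,1]-.214)<.05)&(P[:,2]>.008)
for lo,hi in((.01,.02),(.028,.04)):
    q=P[s&(P[:,2]>lo)&(P[:,2]<hi)]; print(len(q),cv2.minEnclosingCircle((q[:,:2]*1000).astype(np.float32)))
s=(np.hypot(P[:,0]-.5795,P[:,1]+.0176)<.03)
for lo,hi in((.038,.046),(.068,.08)):
    q=P[s&(P[:,2]>lo)&(P[:,2]<hi)]; print(len(q),cv2.minEnclosingCircle((q[:,:2]*1000).astype(np.float32)))
E
```

```text
tool axes [[-0.936, 0.352, -0.0], [0.352, 0.936, -0.0], [-0.0, -0.0, -1.0]]
cam in tool [ 0.07364458  0.00073949 -0.18064535]
cam axes in tool [[ 0.    -0.968 -0.252]
 [ 1.     0.     0.   ]
 [-0.    -0.252  0.968]]
69.38640428274466
[[ 5.74e-01 -2.15e-01  4.30e-02  4.36e+02  2.18e+02]
 [ 5.73e-01 -2.17e-01  4.40e-02  4.37e+02  2.18e+02]
 [ 5.73e-01 -2.18e-01  4.60e-02  4.38e+02  2.18e+02]
 [ 5.74e-01 -2.21e-01  4.20e-02  4.39e+02  2.18e+02]
 [ 5.72e-01 -2.15e-01  3.80e-02  4.35e+02  2.19e+02]
 [ 5.71e-01 -2.14e-01  4.70e-02  4.36e+02  2.19e+02]
 [ 5.72e-01 -2.17e-01  4.20e-02  4.37e+02  2.19e+02]
 [ 5.72e-01 -2.19e-01  4.30e-02  4.38e+02  2.19e+02]
 [ 5.72e-01 -2.21e-01  4.30e-02  4.39e+02  2.19e+02]
 [ 5.71e-01 -2.14e-01  3.90e-02  4.35e+02  2.20e+02]
 [ 5.70e-01 -2.15e-01  4.50e-02  4.36e+02  2.20e+02]
 [ 5.69e-01 -2.16e-01  4.60e-02  4.37e+02  2.20e+02]
 [ 5.70e-01 -2.19e-01  4.20e-02  4.38e+02  2.20e+02]
 [ 5.70e-01 -2.21e-01  4.40e-02  4.39e+02  2.20e+02]
 [ 5.69e-01 -2.15e-01  3.70e-02  4.35e+02  2.21e+02]
 [ 5.68e-01 -2.15e-01  4.50e-02  4.36e+02  2.21e+02]
 [ 5.68e-01 -2.16e
[... 1027 characters left out ...]
+02  2.44e+02]
 [ 5.24e-01 -2.35e-01  5.60e-02  4.50e+02  2.44e+02]
 [ 5.24e-01 -2.36e-01  5.80e-02  4.51e+02  2.44e+02]
 [ 5.24e-01 -2.38e-01  5.60e-02  4.52e+02  2.44e+02]
 [ 5.24e-01 -2.40e-01  5.70e-02  4.53e+02  2.44e+02]
 [ 5.24e-01 -2.41e-01  5.90e-02  4.54e+02  2.44e+02]
 [ 5.25e-01 -2.37e-01  3.50e-02  4.48e+02  2.45e+02]
 [ 5.24e-01 -2.37e-01  4.20e-02  4.49e+02  2.45e+02]
 [ 5.23e-01 -2.36e-01  5.60e-02  4.51e+02  2.45e+02]]
297 ((544.706787109375, 218.1499481201172), 30.37791633605957)
260 ((543.6082153320312, 218.6828155517578), 22.36138343811035)
438 ((579.4255981445312, -17.393274307250977), 25.959714889526367)
132 ((579.0006103515625, -17.830732345581055), 11.950758934020996)
```

Key = the taller post at top (451,242), about (0.527,-0.239), top at 57 mm. Pin = the shorter one at (437,219). Stand = the 96 mm one at (326,220). Hub = the grey one at (203,242). On the way to the rack I take close views of each.

```bash
python3 -m pendant '[{"offset":[-0.036,-0.0128,0],"rotation":[0,0,0]},{"offset":[-0.036,-0.0128,0],"rotation":[0,0,0]},{"offset":[-0.036,-0.0128,0],"rotation":[0,0,0]},{"offset":[-0.036,-0.0128,0],"rotation":[0,0,0]},{"offset":[-0.036,-0.0128,0],"rotation":[0,0,0]},{"offset":[-0.036,-0.0128,0],"rotation":[0,0,0]},{"offset":[-0.036,-0.0128,0],"rotation":[0,0,0]},{"offset":[-0.036,-0.0128,0],"rotation":[0,0,0]},{"offset":[-0.036,-0.0128,0],"rotation":[0,0,0]},{"offset":[-0.036,-0.0128,0],"rotation":[0,0,0]},{"offset":[-0.036,-0.0128,0],"rotation":[0,0,0]},{"offset":[-0.036,-0.0128,0],"rotation":[0,0,0]},{"offset":[0,0,0],"rotation":[0,0,0]},{"offset":[0,0,0],"rotation":[0,0,0]}]'; python3 - <<'E'
from h import *
p,d=robot.snapshot("wrist");cv2.imwrite("pics/hub1.png",p[:,:,::-1]);np.savez("hub1.npz",p=p,d=d,**{k:v for k,v in zip("abcd",cal("wrist"))},t=tool()[0],M=tool()[1])
print(to((.5795,-.0176,.205)))
E
```

```text
time_s: 1.87
tcp_pos: [0.5447, 0.2176, 0.2049]
tcp_rot: [-0.0, 0.18, 0.984, -0.0]
wrist_force: [-0.5, -0.5, -1.0]
width: 0.0936Traceback (most recent call last):
  File "<stdin>", line 2, in <module>
TypeError: numpy.savez() got multiple values for keyword argument 'd'
```

View pics/hub1.png

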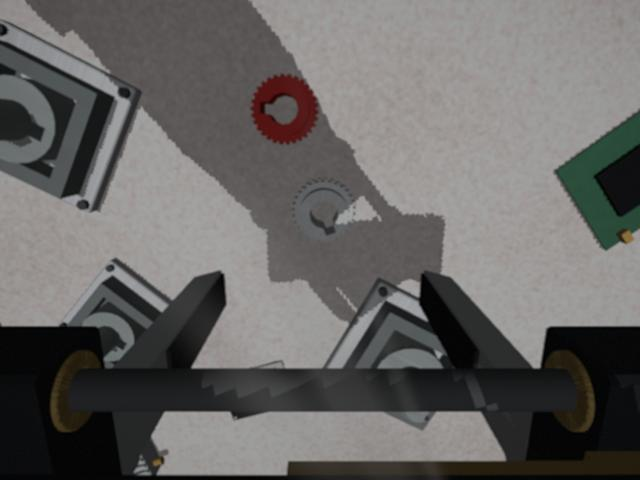

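Grey hub at (324,208) with its keyway pointing to about (332,234); the red one is at (285,108).

```bash
cat >> h.py <<'E'
def shot(name,n="wrist"):
    t,M=tool(); c=cal(n); p,d=robot.snapshot(n); cv2.imwrite(f"pics/{name}.png",p[:,:,::-1])
    import pickle; pickle.dump((p,d,c,t,M),open(name+".pkl","wb")); return p,d,c
def load(name):
    import pickle; return pickle.load(open(name+".pkl","rb"))
E
python3 - <<'E'
from h import *
p,d,c=shot("hub1"); crop(p,270,160,390,270,6,"hub1c.png")
P,uv=cloud(d,c)
s=(np.hypot(P[:,0]-.544,P[:,1]-.218)<.035)
for lo,hi in((.012,.02),(.028,.04)):
    q=P[s&(P[:,2]>lo)&(P[:,2]<hi)]; print(len(q),np.median(q[:,2]),cv2.minEnclosingCircle((q[:,:2]*1000).astype(np.float32)))
print(atz([[324,210],[333,235]],.032,c))
print(to((.5795,-.0176,.205)))
E
```

```text
1047 0.01696493155308275 ((543.7366943359375, 220.30946350097656), 30.56080436706543)
1282 0.03332246978019439 ((543.6283569335938, 220.2556610107422), 22.658876419067383)
[[0.53955238 0.22278338 0.032     ]
 [0.56440016 0.22230391 0.032     ]]
(array([-0.1171, -0.2091,  0.0003]), None)
```

View pics/hub1c.png

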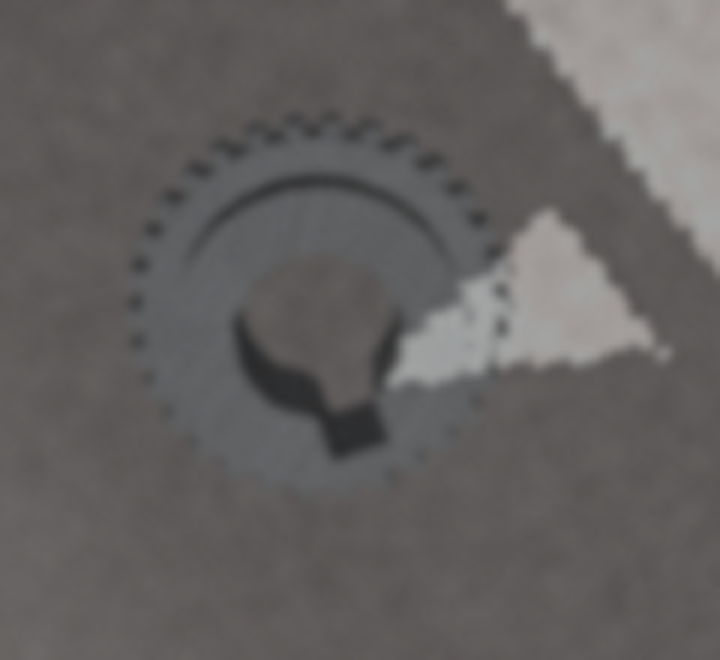

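Hub crop: bore at (320,330), keyway mouth at (362,448) in the crop. Now to the stand.

```bash
python3 -m pendant '[{"offset":[-0.0195,-0.03485,0],"rotation":[0,0,0]},{"offset":[-0.0195,-0.03485,0],"rotation":[0,0,0]},{"offset":[-0.0195,-0.03485,0],"rotation":[0,0,0]},{"offset":[-0.0195,-0.03485,0],"rotation":[0,0,0]},{"offset":[-0.0195,-0.03485,0],"rotation":[0,0,0]},{"offset":[-0.0195,-0.03485,0],"rotation":[0,0,0]},{"offset":[0,0,0],"rotation":[0,0,0.12]},{"offset":[0,0,0],"rotation":[0,0,0.12]},{"offset":[0,0,0],"rotation":[0,0,0.12]},{"offset":[0,0,0],"rotation":[0,0,0.12]},{"offset":[0,0,0],"rotation":[0,0,0.12]},{"offset":[0,0,0],"rotation":[0,0,0.12]},{"offset":[0,0,0],"rotation":[0,0,0.12]},{"offset":[0,0,0],"rotation":[0,0,0.12]},{"offset":[0,0,0],"rotation":[0,0,0.12]},{"offset":[0,0,0],"rotation":[0,0,0.12]},{"offset":[0,0,0.025],"rotation":[0,0,0.12]},{"offset":[0,0,0.025],"rotation":[0,0,0.12]},{"offset":[0,0,0],"rotation":[0,0,0.12]},{"offset":[0,0,0],"rotation":[0,0,0.12]}]'
python3 - <<'E'
from h import *
p,d,c=shot("st1"); print(tool()[0],yaw())
P,uv=cloud(d,c)
s=(np.hypot(P[:,0]-.5795,P[:,1]+.0176)<.035)
for lo,hi in((.038,.046),(.068,.08)):
    q=P[s&(P[:,2]>lo)&(P[:,2]<hi)]; print(len(q),np.median(q[:,2]),cv2.minEnclosingCircle((q[:,:2]*1000).astype(np.float32)))
u=proj([[.5795,-.0176,.074]],c)[0];print(u)
a,b=u.astype(int); crop(p,a-70,b-55,a+70,b+55,5.5,"st1c.png")
s=(np.abs(P[:,0]-.5795)<.07)&(np.abs(P[:,1]+.0176)<.07)&(P[:,2]>.004)&(P[:,2]<.016)
print(cv2.minAreaRect((P[s][:,:2]*1000).astype(np.float32)))
s=(np.abs(P[:,0]-.5795)<.07)&(np.abs(P[:,1]+.0176)<.07)&(P[:,2]>.028)&(P[:,2]<.037)
print(cv2.minAreaRect((P[s][:,:2]*1000).astype(np.float32)))
E
```

```text
time_s: 3.63
tcp_pos: [0.5788, -0.0164, 0.1542]
tcp_rot: [-0.001, 0.853, 0.522, -0.001]
wrist_force: [0.6, 0.0, 0.7]
width: 0.094
[ 0.57926369 -0.01649554  0.15511681] -27.631680805265987
2365 0.04338937211259255 ((577.628173828125, -16.031753540039062), 28.326772689819336)
897 0.07485332737487979 ((580.1099853515625, -15.876676559448242), 12.173296928405762)
[324.92154285 244.84917762]
((579.410400390625, -14.497200012207031), (96.08731842041016, 99.61212921142578), 27.398056030273438)
((580.0487060546875, -16.126541137695312), (74.40917205810547, 74.27316284179688), 27.250812530517578)
```

View pics/st1.png

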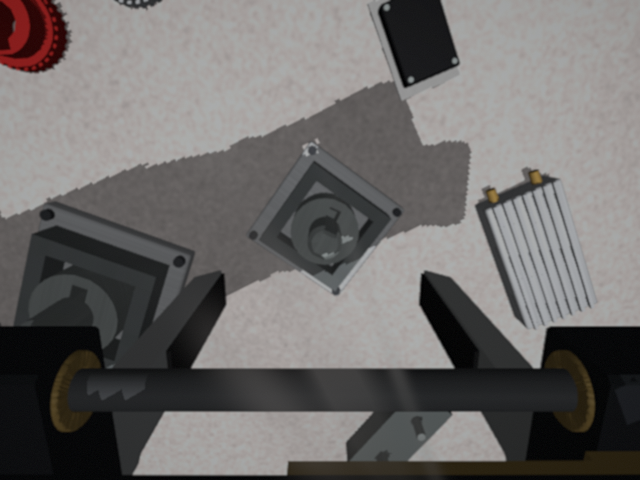

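View pics/st1c.png

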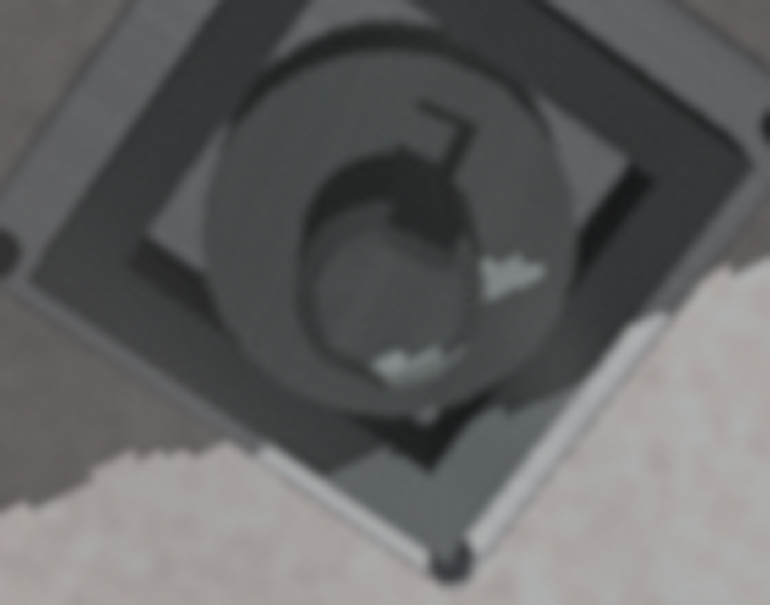

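The spindle slot points up and to the right at about (440,200) in the crop, world heading about 36°. I turn to face it squarely, go lower, and look again settled.

```bash
python3 -m pendant '[{"offset":[0,0,0.015],"rotation":[0,0,0.115]},{"offset":[0,0,0.015],"rotation":[0,0,0.115]},{"offset":[0,0,0],"rotation":[0,0,0.115]},{"offset":[0,0,0],"rotation":[0,0,0.115]},{"offset":[0,0,0],"rotation":[0,0,0]},{"offset":[0,0,0],"rotation":[0,0,0]},{"offset":[0,0,0],"rotation":[0,0,0]}]'
python3 - <<'E'
from h import *
p,d,c=shot("st2"); print(tool()[0],yaw())
P,uv=cloud(d,c)
s=(np.hypot(P[:,0]-.5795,P[:,1]+.0176)<.035)
for lo,hi in((.038,.046),(.068,.08)):
    q=P[s&(P[:,2]>lo)&(P[:,2]<hi)]; print(len(q),np.median(q[:,2]),cv2.minEnclosingCircle((q[:,:2]*1000).astype(np.float32)))
u=proj([[.5795,-.0166,.06]],c)[0];print(u)
a,b=u.astype(int); print(a-70,b-55)
crop(cv2.convertScaleAbs(p,alpha=1.8),a-70,b-55,a+70,b+55,5.5,"st2c.png")
s=(np.abs(P[:,0]-.5795)<.07)&(np.abs(P[:,1]+.0176)<.07)&(P[:,2]>.028)&(P[:,2]<.037)
print(cv2.minAreaRect((P[s][:,:2]*1000).astype(np.float32)))
E
```

```text
time_s: 4.27
tcp_pos: [0.5798, -0.0174, 0.1259]
tcp_rot: [0.0, 0.948, 0.318, 0.0]
wrist_force: [0.8, 0.7, -0.0]
width: 0.094
[ 0.57980582 -0.01758615  0.12576517] -52.956287739598764
2788 0.04338105450220799 ((576.9788818359375, -16.277755737304688), 29.110136032104492)
1106 0.07487321773715931 ((580.0533447265625, -16.1374454498291), 12.119771957397461)
[321.9930844  249.18219237]
251 194
((579.9476928710938, -16.224979400634766), (74.7610092163086, 74.26902770996094), 27.256593704223633)
```

View pics/st2c.png

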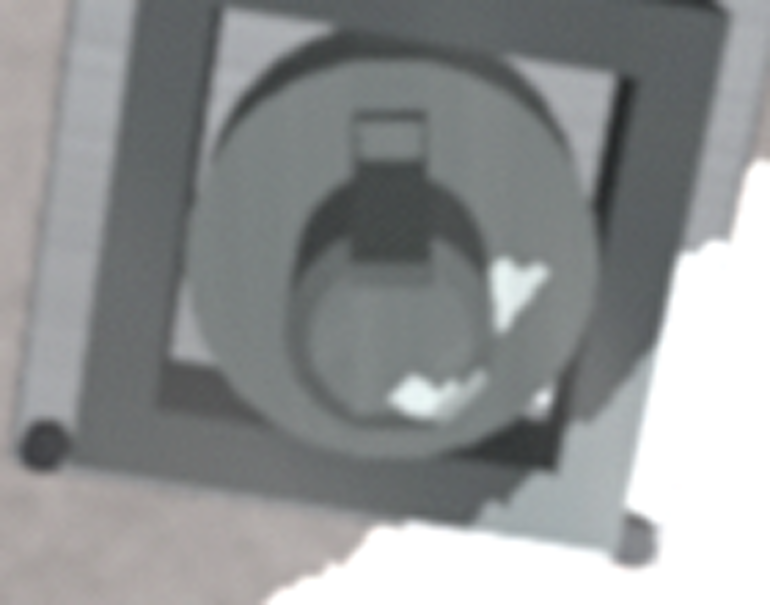

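Clear view: pocket mouth outer wall at crop (350–426,111), slot inner edge on the spindle end at (350–436,~268), close to square-on.

```bash
python3 - <<'E'
from h import *
p,d,c,t,M=load("st2")
f=lambda x,y:[251+(x+.5)/5.5-.5,194+(y+.5)/5.5-.5]
a=atz([f(350,110),f(426,112),f(352,165),f(426,165)],.042,c)
b=atz([f(350,263),f(434,263),f(350,282),f(434,283)],.074,c)
print(a.round(4),b.round(4))
S=np.array([.5800,-.0162])
for m in (a[:2].mean(0),a[2:].mean(0),b[:2].mean(0),b[2:].mean(0)):
    v=m[:2]-S; print(np.hypot(*v)*1000,np.degrees(np.arctan2(v[1],v[0])))
v=a[1]-a[0];print("edge normal",np.degrees(np.arctan2(v[1],v[0]))+90); v=b[3]-b[2];print(np.degrees(np.arctan2(v[1],v[0]))+90)
v=a[:2].mean(0)-b[:2].mean(0);print(np.degrees(np.arctan2(v[1],v[0])),tool())
# flange circle fit
# hub
p,d,c,t,M=load("hub1")
g=lambda x,y:[270+(x+.5)/6-.5,160+(y+.5)/6-.5]
k=atz([g(340,458),g(388,440),g(324,418),g(378,400)],.032,c); print(k.round(4))
H=np.array([.5437,.2203])
for m in (k[:2].mean(0),k.mean(0)):
    v=m[:2]-H; print("hub",np.hypot(*v)*1000,np.degrees(np.arctan2(v[1],v[0])))
v=k[1]-k[0];print(np.degrees(np.arctan2(v[1],v[0])))
print(to((.5265,-.239,.12),-64))
E
```

```text
[[ 5.921e-01 -4.000e-04  4.200e-02]
 [ 5.976e-01 -8.000e-03  4.200e-02]
 [ 5.867e-01 -4.800e-03  4.200e-02]
 [ 5.923e-01 -1.210e-02  4.200e-02]] [[ 0.5839 -0.0073  0.074 ]
 [ 0.5895 -0.0148  0.074 ]
 [ 0.5822 -0.0087  0.074 ]
 [ 0.5877 -0.0162  0.074 ]]
19.109526294595774 38.84106048363411
12.263714510374344 39.24587587826778
8.469215776343011 37.46142458391614
6.225140298343171 37.587006543149656
edge normal 35.5842398767972
36.41188572142011
39.93869582662496 (array([ 0.57980582, -0.01758615,  0.12576517]), array([[ 7.98176018e-01,  6.02424120e-01,  4.73627882e-04],
       [ 6.02424190e-01, -7.98176105e-01, -8.21583530e-06],
       [ 3.73089041e-04,  2.91882576e-04, -9.99999888e-01]]))
[[0.563  0.2162 0.032 ]
 [0.5629 0.2241 0.032 ]
 [0.5562 0.2161 0.032 ]
 [0.5565 0.2248 0.032 ]]
hub 19.28591647850091 -0.5300538824897909
hub 15.974470855426741 -0.03252885197696588
90.53512762866835
(array([-0.1759,  0.1446,  0.0057]), np.float64(11.043712260401236))
```

```bash
python3 -m pendant '[{"offset":[-0.0293,0.0241,0],"rotation":[0,0,0]},{"offset":[-0.0293,0.0241,0],"rotation":[0,0,0]},{"offset":[-0.0293,0.0241,0],"rotation":[0,0,0]},{"offset":[-0.0293,0.0241,0],"rotation":[0,0,0]},{"offset":[-0.0293,0.0241,0],"rotation":[0,0,0]},{"offset":[-0.0293,0.0241,0],"rotation":[0,0,0]},{"offset":[0,0,0],"rotation":[0,0,0.0964]},{"offset":[0,0,0],"rotation":[0,0,0.0964]},{"offset":[0,0,0],"rotation":[0,0,0]},{"offset":[0,0,0],"rotation":[0,0,0]},{"offset":[0,0,0],"rotation":[0,0,0]}]' -0.3
python3 - <<'E'
from h import *
p,d,c=shot("rk1"); print(tool()[0],yaw(),robot.get_obs()['width'])
P,uv=cloud(d,c)
s=(np.hypot(P[:,0]-.527,P[:,1]+.239)<.02)&(P[:,2]>.05)&(P[:,2]<.066)
q=P[s];print(len(q),q.mean(0),cv2.minAreaRect((q[:,:2]*1000).astype(np.float32)))
s=(np.abs(P[:,0]-.55)<.07)&(np.abs(P[:,1]+.228)<.07)&(P[:,2]>.022)&(P[:,2]<.03)
print(cv2.minAreaRect((P[s][:,:2]*1000).astype(np.float32)))
u=proj([[.527,-.239,.058]],c)[0];print(u)
a,b=u.astype(int); print(a-70,b-75)
crop(cv2.convertScaleAbs(p,alpha=1.5),a-70,b-75,a+70,b+35,5.5,"rk1c.png")
E
```

```text
time_s: 5.23
tcp_pos: [0.5257, -0.2387, 0.1256]
tcp_rot: [0.0, 0.974, 0.225, 0.0]
wrist_force: [0.1, 0.2, -0.4]
width: 0.0334
[ 0.5257108  -0.23863356  0.12552328] -64.03225577716508 0.03316102001994243
186 [ 0.52781106 -0.23840051  0.0583034 ] ((527.1046142578125, -238.8224334716797), (8.430947303771973, 7.358247756958008), 26.3595027923584)
((549.20068359375, -227.902587890625), (99.53370666503906, 44.11579513549805), 26.095911026000977)
[324.76499068 247.02019672]
254 172
```

View pics/rk1c.png

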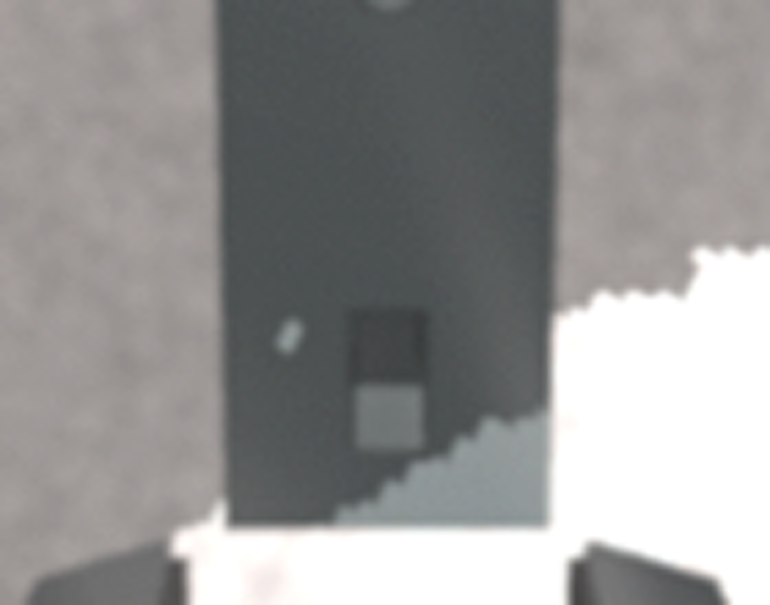

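View pics/rk1.png

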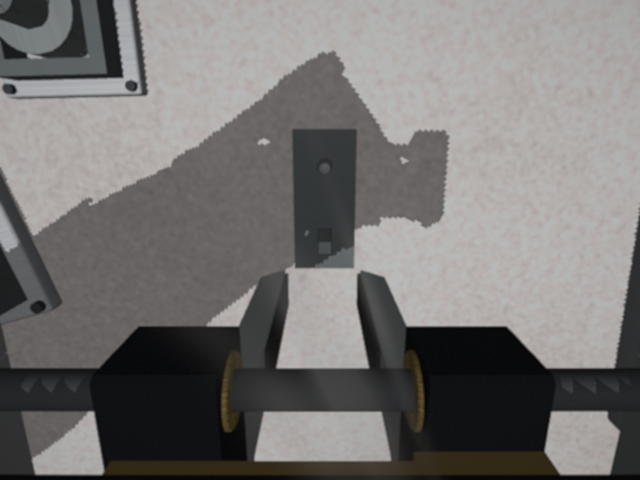

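```bash
python3 - <<'E'
from h import *
print(to((.5271+.0075*np.cos(np.radians(26)),-.2388+.0075*np.sin(np.radians(26)),.036),-64))
E
```

```text
(array([0.0087, 0.0007, 0.0895]), np.float64(-0.03225577716507644))
```

```bash
python3 -m pendant '[{"offset":[0.0087,0.0007,0.02],"rotation":[0,0,0]},{"offset":[0,0,0.025],"rotation":[0,0,0]},{"offset":[0,0,0.025],"rotation":[0,0,0]},{"offset":[0,0,0.0145],"rotation":[0,0,0]},{"offset":[0,0,0.005],"rotation":[0,0,0]},{"offset":[0,0,0],"rotation":[0,0,0]},{"offset":[0,0,0],"rotation":[0,0,0]}]'
python3 - <<'E'
from h import *
p,d,c=shot("rk2"); print(tool()[0],yaw(),robot.get_obs()['width'])
crop(cv2.convertScaleAbs(p,alpha=1.5),240,160,400,400,2.5,"rk2c.png")
E
```

```text
time_s: 5.87
tcp_pos: [0.5342, -0.2359, 0.0368]
tcp_rot: [0.0, 0.975, 0.223, 0.0]
wrist_force: [-0.2, 0.0, 0.2]
width: 0.0327
[ 0.53431968 -0.23608048  0.03721415] -64.21689860183419 0.03279822040253987
```

View pics/rk2c.png

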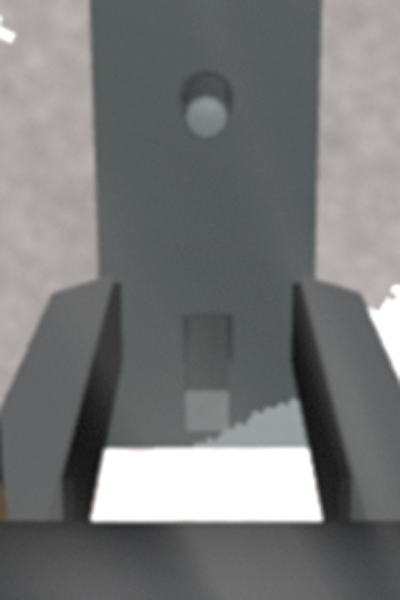

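The key stands between the fingers at crop (207,410). Closing.

```bash
python3 -m pendant '[{"offset":[0,0,0],"rotation":[0,0,0]},{"offset":[0,0,0],"rotation":[0,0,0]},{"offset":[0,0,0],"rotation":[0,0,0]},{"offset":[0,0,0],"rotation":[0,0,0]},{"offset":[0,0,0],"rotation":[0,0,0]},{"offset":[0,0,0],"rotation":[0,0,0]},{"offset":[0,0,0],"rotation":[0,0,0]}]' -1
python3 - <<'E'
from h import *
o=robot.get_obs();print(tool()[0],o['width'],o['wrist_force'],yaw())
E
```

```text
time_s: 6.5
tcp_pos: [0.5339, -0.236, 0.0362]
tcp_rot: [0.0, 0.975, 0.223, 0.0]
wrist_force: [0.2, 0.4, 3.7]
width: 0.0077
[ 0.53385062 -0.2359872   0.03624506] 0.007674864507553193 [0.22044008 0.37184848 3.71840904] -64.27054576411152
```

```bash
python3 -m pendant '[{"offset":[0,0,-0.01],"rotation":[0,0,0]},{"offset":[0,0,-0.02],"rotation":[0,0,0]},{"offset":[0,0,-0.02],"rotation":[0,0,0]},{"offset":[0,0,-0.02],"rotation":[0,0,0]},{"offset":[0,0,-0.02],"rotation":[0,0,0]},{"offset":[0,0,0],"rotation":[0,0,0]},{"offset":[0,0,0],"rotation":[0,0,0]}]'
python3 - <<'E'
from h import *
p,d,c=shot("k1"); o=robot.get_obs();print(tool()[0],yaw(),o['width'],o['wrist_force'])
crop(cv2.convertScaleAbs(p,alpha=1.8),260,220,390,370,4,"k1c.png")
t,M=tool()
P,uv=cloud(d,c); L=(P-t)@M
s=(np.abs(L[:,1])<.0035)&(np.abs(L[:,0])<.02)&(L[:,2]<.035)&(L[:,2]>-.05)
h,e=np.histogram(L[s][:,2],30);print(np.c_[e[:-1],h].round(4)[h>0])
print(to((.580+.0200*np.cos(np.radians(37.5)),-.0162+.0200*np.sin(np.radians(37.5)),.126),-52.5))
E
```

```text
time_s: 7.08
tcp_pos: [0.5339, -0.236, 0.1269]
tcp_rot: [0.001, 0.975, 0.223, 0.001]
wrist_force: [-0.2, 0.5, -1.2]
width: 0.0071
[ 0.53344716 -0.23580333  0.12570457] -64.27362312971734 0.00746328918220911 [-0.37761028 -0.91250242 -0.67044889]
[[-4.31e-02  1.30e+01]
 [-4.08e-02  2.50e+01]
 [-3.85e-02  8.00e+00]
 [-2.68e-02  1.11e+02]
 [-2.45e-02  1.83e+02]
 [-2.22e-02  4.50e+01]
 [-1.98e-02  4.50e+01]
 [-1.75e-02  2.80e+01]
 [-1.52e-02  3.10e+01]
 [-1.29e-02  3.50e+01]
 [-1.05e-02  3.30e+01]
 [-8.20e-03  2.30e+01]
 [-5.90e-03  3.10e+01]
 [-3.60e-03  2.80e+01]
 [-1.20e-03  3.00e+01]
 [ 1.10e-03  2.70e+01]
 [ 3.40e-03  2.00e+01]
 [ 5.70e-03  2.30e+01]
 [ 8.10e-03  2.40e+01]
 [ 1.04e-02  2.00e+01]
 [ 1.27e-02  2.00e+01]
 [ 1.51e-02  2.10e+01]
 [ 1.74e-02  2.20e+01]
 [ 1.97e-02  2.00e+01]
 [ 2.20e-02  2.00e+01]
 [ 2.44e-02  1.80e+01]]
(array([ 0.1568, -0.1817, -0.0003]), np.float64(-11.773623129717336))
```

View pics/k1c.png

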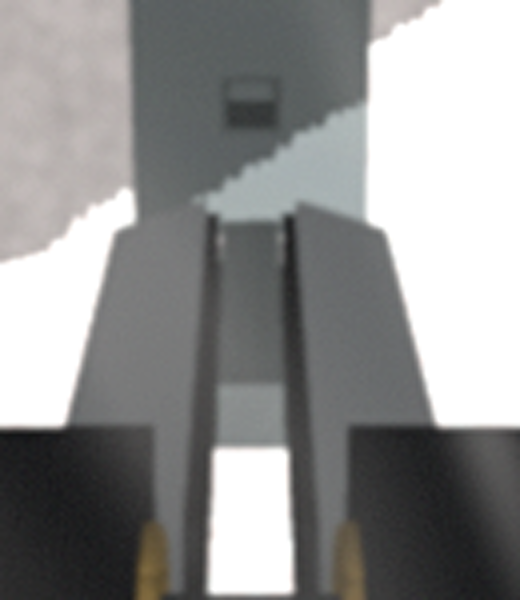

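```bash
python3 - <<'E'
from h import *
p,d,c,t,M=load("k1")
P,uv=cloud(d,c); L=(P-t)@M
for lo,hi in((-.028,-.022),(-.02,-.012),(-.012,0),(0,.012),(.012,.024)):
    s=(np.abs(L[:,1])<.003)&(np.abs(L[:,0])<.02)&(L[:,2]<hi)&(L[:,2]>lo)
    print(lo,np.percentile(L[s][:,0],[5,50,95]).round(4),L[s][:,1].mean())
s=(np.abs(L[:,0])<.02)&(np.abs(L[:,1])<.01)&(L[:,2]>.006)&(L[:,2]<.03);print(np.percentile(L[s][:,1],[2,50,98]),L[s][:,2].max())
# fingers front edge
for lo,hi in((.005,.016),(-.016,-.005)):
    s=(L[:,1]>lo)&(L[:,1]<hi)&(np.abs(L[:,0])<.025)&(np.abs(L[:,2])<.012)
    print(np.percentile(L[s][:,0],[5,50,95]).round(4), s.sum())
E
```

```text
-0.028 [-0.0106 -0.0069 -0.0033] 2.925108197890247e-05
-0.02 [-0.0038 -0.0033 -0.0029] 3.812628127003857e-05
-0.012 [-0.0038 -0.0034 -0.003 ] 4.607715987304684e-05
0 [-0.0038 -0.0034 -0.003 ] -0.00013181041149173348
0.012 [-0.0039 -0.0034 -0.003 ] 4.8860937248269714e-05
[-0.00445085 -0.0006108   0.00324301] 0.027938246500088543
[0.0095 0.0099 0.0102] 105
[0.0083 0.0098 0.0103] 128
```

Held, but the finger sides (about 10 mm from the tool centre, against 8 mm for the pads) would clip the spindle on the way down. I put the key back in its pocket and regrip about 2 mm further out.

```bash
python3 -m pendant '[{"offset":[0,0,0.02],"rotation":[0,0,0]},{"offset":[0,0,0.02],"rotation":[0,0,0]},{"offset":[0,0,0.012],"rotation":[0,0,0]},{"offset":[0,0,0.0],"rotation":[0,0,0]},{"offset":[0,0,0.008],"rotation":[0,0,0]},{"offset":[0,0,0.005],"rotation":[0,0,0]},{"offset":[0,0,0.005],"rotation":[0,0,0]},{"offset":[0,0,0],"rotation":[0,0,0]}]'; python3 -m pendant '[{"offset":[0,0,0.008],"rotation":[0,0,0]},{"offset":[0,0,0.006],"rotation":[0,0,0]},{"offset":[0,0,0.003],"rotation":[0,0,0]},{"offset":[0,0,0],"rotation":[0,0,0]}]'
```

```text
time_s: 7.8
tcp_pos: [0.5334, -0.2358, 0.0553]
tcp_rot: [-0.0, 0.975, 0.223, -0.0]
wrist_force: [0.3, -0.3, -0.9]
width: 0.0076
time_s: 8.13
tcp_pos: [0.5334, -0.2359, 0.0381]
tcp_rot: [-0.0, 0.975, 0.223, -0.0]
wrist_force: [0.2, -0.2, -0.0]
width: 0.0072
```

```bash
python3 -m pendant '[{"offset":[0,0,0],"rotation":[0,0,0]},{"offset":[0,0,0],"rotation":[0,0,0]},{"offset":[0,0,0],"rotation":[0,0,0]},{"offset":[0.0018,0,0],"rotation":[0,0,0]},{"offset":[0,0,0],"rotation":[0,0,0]}]' -0.6;  python3 -m pendant '[{"offset":[0,0,0],"rotation":[0,0,0]},{"offset":[0,0,0],"rotation":[0,0,0]},{"offset":[0,0,0],"rotation":[0,0,0]},{"offset":[0,0,0],"rotation":[0,0,0]},{"offset":[0,0,0],"rotation":[0,0,0]},{"offset":[0,0,0],"rotation":[0,0,0]}]' -1;  python3 -m pendant '[{"offset":[0,0,-0.01],"rotation":[0,0,0]},{"offset":[0,0,-0.02],"rotation":[0,0,0]},{"offset":[0,0,-0.02],"rotation":[0,0,0]},{"offset":[0,0,-0.02],"rotation":[0,0,0]},{"offset":[0,0,-0.02],"rotation":[0,0,0]},{"offset":[0,0,0],"rotation":[0,0,0]},{"offset":[0,0,0],"rotation":[0,0,0]}]'
cat >> h.py <<'E'
def keyin(name):
    p,d,c,t,M=load(name)
    P,uv=cloud(d,c); L=(P-t)@M
    for lo,hi in((-.032,-.018),(-.014,-.002),(-.002,.01),(.01,.02)):
        s=(np.abs(L[:,1])<.003)&(np.abs(L[:,0])<.02)&(L[:,2]<hi)&(L[:,2]>lo)
        print(lo,np.percentile(L[s][:,0],[5,50,95]).round(4),np.percentile(L[s][:,2],[3,50,97]).round(4))
E
python3 - <<'E'
from h import *
p,d,c=shot("k2"); o=robot.get_obs();print(tool()[0],yaw(),o['width'],o['wrist_force'])
crop(cv2.convertScaleAbs(p,alpha=1.8),260,220,390,370,4,"k2c.png")
keyin("k2")
E
```

```text
time_s: 8.55
tcp_pos: [0.5356, -0.2351, 0.0392]
tcp_rot: [0.0, 0.975, 0.223, 0.0]
wrist_force: [0.7, 0.3, 0.4]
width: 0.019
time_s: 9.05
tcp_pos: [0.5353, -0.2351, 0.039]
tcp_rot: [0.0, 0.975, 0.223, 0.0]
wrist_force: [0.6, 0.4, -0.6]
width: 0.0069
time_s: 9.63
tcp_pos: [0.5356, -0.2353, 0.1301]
tcp_rot: [0.001, 0.975, 0.223, 0.001]
wrist_force: [0.6, 0.2, 0.3]
width: 0.0067
[ 0.5351111  -0.23503803  0.12883841] -64.27364742894717 0.006887999831172847 [ 0.6191422   0.03708042 -1.47374253]
-0.032 [-0.0124 -0.0081  0.0053] [-0.0312 -0.0204 -0.0185]
-0.014 [-0.0057 -0.0053  0.0063] [-0.0138 -0.0085 -0.0025]
-0.002 [-0.0058 -0.0054 -0.0049] [-0.0014  0.0042  0.0096]
0.01 [-0.0058 -0.0054 -0.005 ] [0.0103 0.0148 0.0194]
```

View pics/k2c.png

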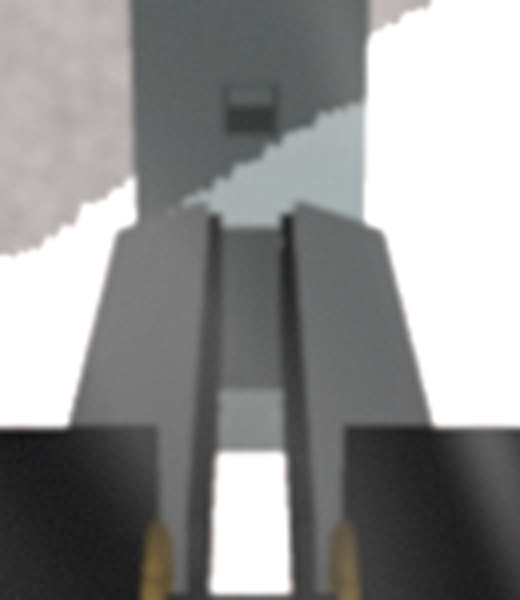

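Regripped: key centre 9.4 mm behind the tool centre, bottom about 32 mm below the tip. Going to the stand.

```bash
python3 - <<'E'
from h import *
print(to((.580+.0218*np.cos(np.radians(37.5)),-.0162+.0218*np.sin(np.radians(37.5)),.129),-52.5))
E
```

```text
(array([ 0.1568, -0.1821, -0.0002]), np.float64(-11.773647428947172))
```

```bash
python3 -m pendant '[{"offset":[0.0224,-0.026,0],"rotation":[0,0,0]},{"offset":[0.0224,-0.026,0],"rotation":[0,0,0]},{"offset":[0.0224,-0.026,0],"rotation":[0,0,0]},{"offset":[0.0224,-0.026,0],"rotation":[0,0,0]},{"offset":[0.0224,-0.026,0],"rotation":[0,0,0]},{"offset":[0.0224,-0.026,0],"rotation":[0,0,0]},{"offset":[0.0224,-0.026,0],"rotation":[0,0,0]},{"offset":[0,0,0],"rotation":[0,0,-0.103]},{"offset":[0,0,0],"rotation":[0,0,-0.1025]},{"offset":[0,0,0],"rotation":[0,0,0]},{"offset":[0,0,0],"rotation":[0,0,0]},{"offset":[0,0,0],"rotation":[0,0,0]}]'
python3 - <<'E'
from h import *
p,d,c=shot("k3"); o=robot.get_obs();print(tool()[0],yaw(),o['width'],o['wrist_force'])
crop(cv2.convertScaleAbs(p,alpha=1.8),250,170,400,340,3.5,"k3c.png")
keyin("k3")
P,uv=cloud(d,c)
s=(np.abs(P[:,0]-.5795)<.07)&(np.abs(P[:,1]+.0176)<.07)&(P[:,2]>.028)&(P[:,2]<.037)
print(cv2.minAreaRect((P[s][:,:2]*1000).astype(np.float32)))
print(to((.580+.0218*np.cos(np.radians(37.5)),-.0162+.0218*np.sin(np.radians(37.5)),.129),-52.5))
E
```

```text
time_s: 10.68
tcp_pos: [0.5973, -0.0034, 0.1283]
tcp_rot: [-0.0, 0.948, 0.32, -0.001]
wrist_force: [0.3, -0.6, -0.4]
width: 0.0069
[ 0.59732838 -0.00349707  0.12850058] -52.694063210349206 0.007141670765253697 [-0.4310095  -0.22016424 -0.40541591]
-0.032 [-0.0124 -0.0081  0.0039] [-0.0312 -0.0204 -0.0187]
-0.014 [-0.0056 -0.0052  0.006 ] [-0.0132 -0.0083 -0.0025]
-0.002 [-0.0057 -0.0052 -0.0048] [-0.0014  0.0037  0.0097]
0.01 [-0.0057 -0.0053 -0.0047] [0.0103 0.0147 0.0195]
((580.1409301757812, -16.1976318359375), (74.51937866210938, 74.29942321777344), 27.284910202026367)
(array([ 0.0003, -0.0005, -0.0005]), np.float64(-0.19406321034921348))
```

View pics/k3c.png

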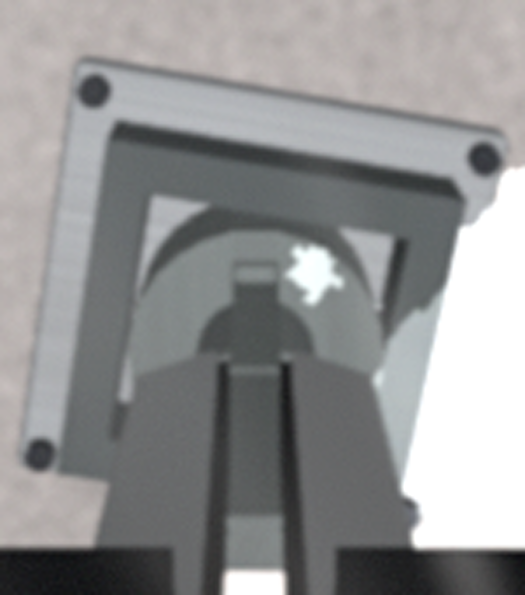

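```bash
python3 - <<'E'
from h import *
p,d,c,t,M=load("k3")
crop(cv2.convertScaleAbs(p,alpha=2.2),290,235,360,290,11,"k3d.png")
P,uv=cloud(d,c); L=(P-t)@M
f=lambda x,y:[250+(x+.5)/3.5-.5,170+(y+.5)/3.5-.5]
a=atz([f(232,262),f(278,262),f(234,282),f(278,282)],.042,c)
print(((a-t)@M*1000).round(2))
S=np.array([.5801,-.0162,.042]); print((S-t)@M*1000)
k=atz([f(226,375),f(283,375)],t[2]-.032,c);print(((k-t)@M*1000).round(2))
E
```

```text
[[-2.49 -5.13 86.3 ]
 [-2.48  4.07 86.29]
 [-6.67 -4.75 86.3 ]
 [-6.66  4.09 86.3 ]]
[-21.32675314  -0.14784961  86.31101461]
[[-6.1  -5.26 32.01]
 [-6.1   4.02 32.  ]]
```

View pics/k3d.png

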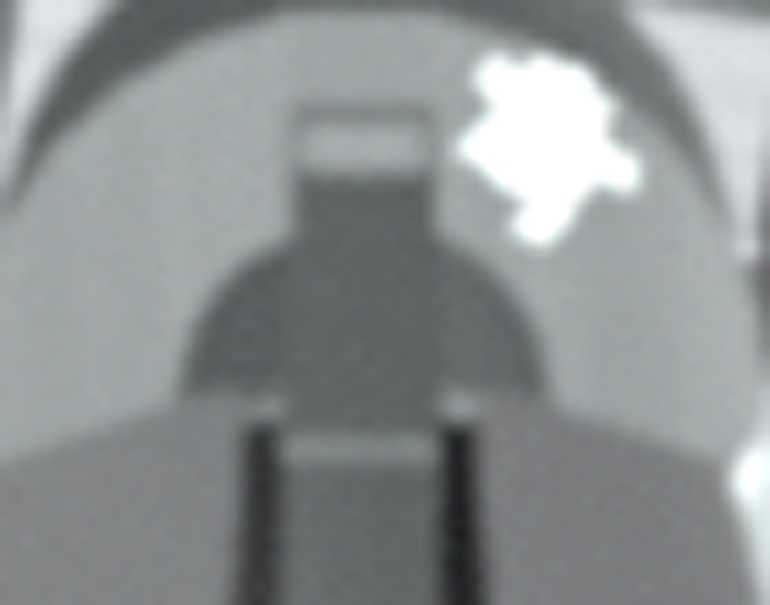

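```bash
python3 - <<'E'
from h import *
p,d,c,t,M=load("k3")
C=-c[2].T@c[3]; print("cam in tool",M.T@(C-t)*1000, (M.T@c[2].T).round(4).tolist())
f=lambda x,y:[290+(x+.5)/11-.5,235+(y+.5)/11-.5]
q=lambda pts,z:(((atz([f(*x) for x in pts],z,c)-t)@M)*1000).round(2).tolist()
print("key",q([(277,448),(443,448)],t[2]-.032))
print("pocket",q([(294,108),(435,108),(302,240),(432,240)],.042))
print("spindle base",q([(185,385),(548,385)],.042))
print("pads",q([(243,425),(475,425)],t[2]))
E
```

```text
cam in tool [  73.85252367   -0.60435067 -180.66862985] [[0.0001, -0.9673, -0.2535], [1.0, 0.0003, -0.0005], [0.0006, -0.2535, 0.9673]]
key [[-5.19, -4.97, 32.01], [-5.18, 3.63, 32.0]]
pocket [[-2.39, -4.89, 86.3], [-2.38, 4.08, 86.29], [-11.2, -4.41, 86.31], [-11.19, 3.93, 86.3]]
spindle base [[-21.04, -12.02, 86.32], [-21.03, 11.48, 86.3]]
pads [[7.78, -5.8, -0.0], [7.79, 4.39, -0.01]]
```

Relative to the slot the key needs about +0.35 mm in tool y; radius and yaw already match. Descending gently.

```bash
python3 -m pendant '[{"offset":[0,0.00035,0.008],"rotation":[0,0,0]},{"offset":[0,0,0.008],"rotation":[0,0,0]},{"offset":[0,0,0.003],"rotation":[0,0,0]},{"offset":[0,0,0.001],"rotation":[0,0,0]},{"offset":[0,0,0.001],"rotation":[0,0,0]},{"offset":[0,0,0.001],"rotation":[0,0,0]},{"offset":[0,0,0],"rotation":[0,0,0]}]';python3 -m pendant '[{"offset":[0,0,0.001],"rotation":[0,0,0]},{"offset":[0,0,0.001],"rotation":[0,0,0]},{"offset":[0,0,0],"rotation":[0,0,0]}]'; python3 -m pendant '[{"offset":[0,0,0.001],"rotation":[0,0,0]},{"offset":[0,0,0.001],"rotation":[0,0,0]},{"offset":[0,0,0],"rotation":[0,0,0]}]'
```

```text
time_s: 11.32
tcp_pos: [0.5978, -0.0034, 0.107]
tcp_rot: [0.0, 0.947, 0.321, 0.0]
wrist_force: [0.4, 0.6, 0.5]
width: 0.0068
time_s: 11.57
tcp_pos: [0.5977, -0.0034, 0.1048]
tcp_rot: [-0.0, 0.947, 0.321, -0.0]
wrist_force: [0.2, 0.1, -0.8]
width: 0.007
time_s: 11.82
tcp_pos: [0.5977, -0.0034, 0.1027]
tcp_rot: [-0.0, 0.947, 0.321, -0.0]
wrist_force: [-0.9, -0.1, 0.0]
width: 0.0068
```

No force and the tip is already below the spindle end, so the key is in the slot. Continuing.

```bash
python3 -m pendant '[{"offset":[0,0,0.002],"rotation":[0,0,0]},{"offset":[0,0,0.002],"rotation":[0,0,0]},{"offset":[0,0,0.002],"rotation":[0,0,0]},{"offset":[0,0,0],"rotation":[0,0,0]}]'; python3 -m pendant '[{"offset":[0,0,0.003],"rotation":[0,0,0]},{"offset":[0,0,0.003],"rotation":[0,0,0]},{"offset":[0,0,0.003],"rotation":[0,0,0]},{"offset":[0,0,0.003],"rotation":[0,0,0]},{"offset":[0,0,0],"rotation":[0,0,0]}]'
python3 - <<'E'
from h import *
p,d,c=shot("k4"); o=robot.get_obs();print(tool()[0],yaw(),o['width'],o['wrist_force'])
crop(cv2.convertScaleAbs(p,alpha=2.2),270,225,380,310,7,"k4c.png")
keyin("k4")
E
```

```text
time_s: 12.15
tcp_pos: [0.5975, -0.0034, 0.0964]
tcp_rot: [-0.0, 0.947, 0.321, -0.0]
wrist_force: [-0.6, 0.1, -0.1]
width: 0.0072
time_s: 12.57
tcp_pos: [0.5975, -0.0034, 0.0841]
tcp_rot: [-0.0, 0.947, 0.321, -0.0]
wrist_force: [-0.6, 0.1, 1.0]
width: 0.0071
[ 0.59757361 -0.00337724  0.0845063 ] -52.49931099474742 0.006945280342546262 [ 0.7613298   0.49302947 -0.16971078]
-0.032 [-0.0124 -0.0079  0.0058] [-0.0315 -0.0205 -0.0187]
-0.014 [-0.0056 -0.0052  0.0063] [-0.0136 -0.0088 -0.0024]
-0.002 [-0.0056 -0.0052 -0.0048] [-0.0018  0.0034  0.0093]
0.01 [-0.0056 -0.0052 -0.0048] [0.0103 0.0147 0.0196]
```

View pics/k4c.png

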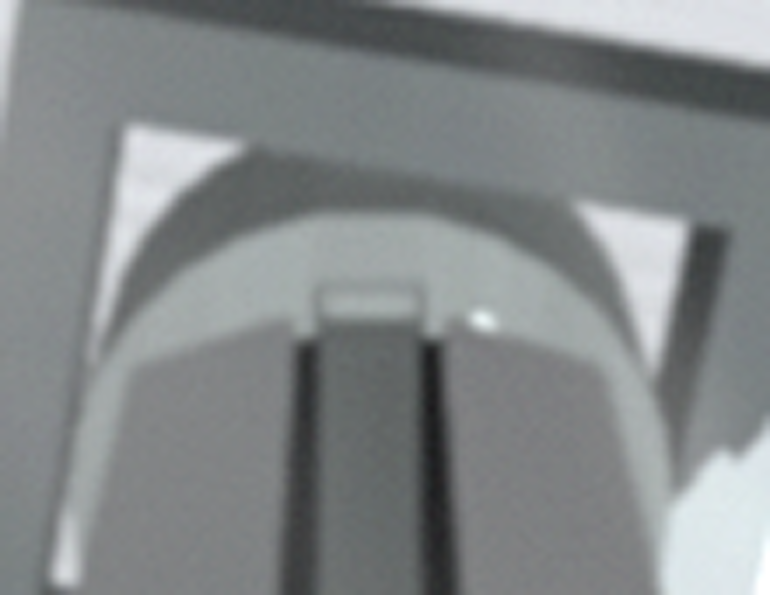

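The key (crop 317–422) sits in line with the pocket (314–422). Continuing down to the pocket mouth, where the fingers also pass the spindle end.

```bash
python3 -m pendant '[{"offset":[0,0,0.002],"rotation":[0,0,0]},{"offset":[0,0,0.002],"rotation":[0,0,0]},{"offset":[0,0,0.002],"rotation":[0,0,0]},{"offset":[0,0,0.002],"rotation":[0,0,0]},{"offset":[0,0,0],"rotation":[0,0,0]}]';python3 -m pendant '[{"offset":[0,0,0.001],"rotation":[0,0,0]},{"offset":[0,0,0.001],"rotation":[0,0,0]},{"offset":[0,0,0],"rotation":[0,0,0]}]';python3 -m pendant '[{"offset":[0,0,0.001],"rotation":[0,0,0]},{"offset":[0,0,0.001],"rotation":[0,0,0]},{"offset":[0,0,0],"rotation":[0,0,0]}]'; python3 -m pendant '[{"offset":[0,0,0.001],"rotation":[0,0,0]},{"offset":[0,0,0.001],"rotation":[0,0,0]},{"offset":[0,0,0],"rotation":[0,0,0]}]'
```

```text
time_s: 13.03
tcp_pos: [0.5976, -0.0034, 0.0764]
tcp_rot: [-0.0, 0.947, 0.321, -0.0]
wrist_force: [0.8, 0.1, 1.1]
width: 0.0069
time_s: 13.28
tcp_pos: [0.5977, -0.0034, 0.0748]
tcp_rot: [-0.0, 0.947, 0.321, -0.0]
wrist_force: [-0.3, -0.1, 0.3]
width: 0.0069
time_s: 13.53
tcp_pos: [0.5977, -0.0034, 0.0728]
tcp_rot: [-0.0, 0.947, 0.321, -0.0]
wrist_force: [-1.1, 0.6, -0.1]
width: 0.0071
time_s: 13.78
tcp_pos: [0.5977, -0.0034, 0.0707]
tcp_rot: [-0.0, 0.947, 0.321, -0.0]
wrist_force: [0.1, 0.7, 0.2]
width: 0.007
```

```bash
python3 -m pendant '[{"offset":[0,0,0.0015],"rotation":[0,0,0]},{"offset":[0,0,0.0015],"rotation":[0,0,0]},{"offset":[0,0,0.0015],"rotation":[0,0,0]},{"offset":[0,0,0],"rotation":[0,0,0]}]';python3 -m pendant '[{"offset":[0,0,0.0015],"rotation":[0,0,0]},{"offset":[0,0,0.0015],"rotation":[0,0,0]},{"offset":[0,0,0.0015],"rotation":[0,0,0]},{"offset":[0,0,0],"rotation":[0,0,0]}]'
```

```text
time_s: 14.12
tcp_pos: [0.5976, -0.0034, 0.0661]
tcp_rot: [-0.0, 0.947, 0.321, -0.0]
wrist_force: [-0.3, -0.1, -0.9]
width: 0.0067
time_s: 14.45
tcp_pos: [0.5976, -0.0034, 0.0616]
tcp_rot: [-0.0, 0.947, 0.321, -0.0]
wrist_force: [-0.3, 0.0, 0.6]
width: 0.0068
```

```bash
python3 -m pendant '[{"offset":[0,0,0.0015],"rotation":[0,0,0]},{"offset":[0,0,0.0015],"rotation":[0,0,0]},{"offset":[0,0,0.0015],"rotation":[0,0,0]},{"offset":[0,0,0],"rotation":[0,0,0]}]';python3 -m pendant '[{"offset":[0,0,0.001],"rotation":[0,0,0]},{"offset":[0,0,0.001],"rotation":[0,0,0]},{"offset":[0,0,0],"rotation":[0,0,0]}]'
```

```text
time_s: 14.78
tcp_pos: [0.5976, -0.0034, 0.0571]
tcp_rot: [-0.0, 0.947, 0.321, -0.0]
wrist_force: [0.2, 0.8, 0.0]
width: 0.007
time_s: 15.03
tcp_pos: [0.5977, -0.0034, 0.0552]
tcp_rot: [-0.0, 0.947, 0.321, -0.0]
wrist_force: [-0.6, -0.5, -0.1]
width: 0.0071
```

Key bottom is about 5 mm above the floor. Feeling for the floor in small steps.

```bash
for i in 1 2; do :; done; python3 -m pendant '[{"offset":[0,0,0.001],"rotation":[0,0,0]},{"offset":[0,0,0.0005],"rotation":[0,0,0]},{"offset":[0,0,0],"rotation":[0,0,0]}]';python3 -m pendant '[{"offset":[0,0,0.0005],"rotation":[0,0,0]},{"offset":[0,0,0.0005],"rotation":[0,0,0]},{"offset":[0,0,0],"rotation":[0,0,0]}]';python3 -m pendant '[{"offset":[0,0,0.0005],"rotation":[0,0,0]},{"offset":[0,0,0.0005],"rotation":[0,0,0]},{"offset":[0,0,0],"rotation":[0,0,0]}]'
```

```text
time_s: 15.28
tcp_pos: [0.5977, -0.0034, 0.0538]
tcp_rot: [-0.0, 0.947, 0.321, -0.0]
wrist_force: [0.5, 0.1, -0.7]
width: 0.0067
time_s: 15.53
tcp_pos: [0.5978, -0.0034, 0.0529]
tcp_rot: [-0.0, 0.947, 0.321, -0.0]
wrist_force: [0.6, -0.0, -0.5]
width: 0.0067
time_s: 15.78
tcp_pos: [0.5977, -0.0034, 0.0518]
tcp_rot: [-0.0, 0.947, 0.321, -0.0]
wrist_force: [0.6, -0.2, -0.5]
width: 0.007
```

About 2 mm left; release and let it settle, then go straight up.

```bash
python3 -m pendant '[{"offset":[0,0,0],"rotation":[0,0,0]},{"offset":[0,0,0],"rotation":[0,0,0]},{"offset":[0,0,0],"rotation":[0,0,0]},{"offset":[0,0,0],"rotation":[0,0,0]},{"offset":[0,0,-0.002],"rotation":[0,0,0]},{"offset":[0,0,-0.006],"rotation":[0,0,0]},{"offset":[0,0,-0.02],"rotation":[0,0,0]},{"offset":[0,0,-0.025],"rotation":[0,0,0]},{"offset":[0,0,-0.025],"rotation":[0,0,0]},{"offset":[-0.01,0,0],"rotation":[0,0,0]},{"offset":[0,0,0],"rotation":[0,0,0]},{"offset":[0,0,0],"rotation":[0,0,0]}]' -0.6
python3 - <<'E'
from h import *
p,d,c=shot("k5"); o=robot.get_obs();print(tool()[0],yaw(),o['width'],o['wrist_force'])
u=proj([[.59,-.0086,.07]],c)[0].astype(int);print(u)
crop(cv2.convertScaleAbs(p,alpha=2.),u[0]-70,u[1]-60,u[0]+70,u[1]+60,5.5,"k5c.png")
P,uv=cloud(d,c); t,M=tool(); L=(P-t)@M
e=np.hypot(P[:,0]-.59,P[:,1]+.0086)<.0025; print(np.percentile(P[e][:,2],[5,50,95]))
E
```

```text
time_s: 16.78
tcp_pos: [0.5894, -0.0097, 0.1297]
tcp_rot: [-0.0, 0.947, 0.321, -0.0]
wrist_force: [-0.4, -0.1, -0.7]
width: 0.0189
[ 0.58944001 -0.00948227  0.12921127] -52.51809818718744 0.01863160086818184 [ 0.1444592  -0.21396279 -0.30332065]
[322 250]
[0.07056046 0.07146863 0.07240003]
```

View pics/k5c.png

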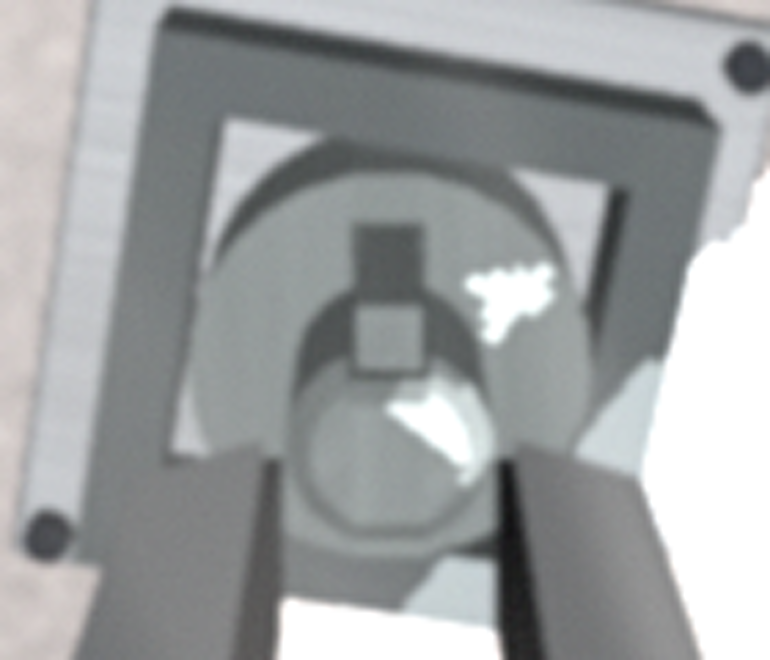

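Key stands in the slot at crop (390,340), about 4 mm below the spindle end (measured 71.4 mm, with the spindle end reading 74.9 mm, so the offset is about +1 mm). Step 1 looks done. Now to the hub.

```bash
python3 -m pendant '[{"offset":[0.01483,-0.03004,-0.003],"rotation":[0,0,0]},{"offset":[0.01483,-0.03004,0],"rotation":[0,0,0]},{"offset":[0.01483,-0.03004,0],"rotation":[0,0,0]},{"offset":[0.01483,-0.03004,0],"rotation":[0,0,0]},{"offset":[0.01483,-0.03004,0],"rotation":[0,0,0]},{"offset":[0.01483,-0.03004,0],"rotation":[0,0,0]},{"offset":[0.01483,-0.03004,0],"rotation":[0,0,0]},{"offset":[0,0,0],"rotation":[0,0,0.109]},{"offset":[0,0,0],"rotation":[0,0,0.109]},{"offset":[0,0,0],"rotation":[0,0,0.109]},{"offset":[0,0,0],"rotation":[0,0,0.109]},{"offset":[0,0,0],"rotation":[0,0,0.109]},{"offset":[0,0,0],"rotation":[0,0,0.109]},{"offset":[0,0,0],"rotation":[0,0,0]},{"offset":[0,0,0],"rotation":[0,0,0]},{"offset":[0,0,0],"rotation":[0,0,0]}]' 0.4
python3 - <<'E'
from h import *
p,d,c=shot("hb2"); o=robot.get_obs();t,M=tool();print(t,yaw(),o['width'],o['wrist_force'])
u=proj([[.5437,.2203,.032]],c)[0].astype(int);print(u)
crop(cv2.convertScaleAbs(p,alpha=2.),u[0]-70,u[1]-60,u[0]+70,u[1]+60,5.5,"hb2c.png")
P,uv=cloud(d,c)
s=(np.hypot(P[:,0]-.544,P[:,1]-.220)<.035)
for lo,hi in((.012,.02),(.028,.04)):
    q=P[s&(P[:,2]>lo)&(P[:,2]<hi)]; print(len(q),np.median(q[:,2]),cv2.minEnclosingCircle((q[:,:2]*1000).astype(np.float32)))
E
```

```text
time_s: 18.17
tcp_pos: [0.544, 0.2206, 0.1324]
tcp_rot: [0.0, 1.0, 0.002, -0.0]
wrist_force: [0.7, 0.3, -0.3]
width: 0.0657
[0.54405848 0.22056884 0.13252435] -89.79380261380095 0.06597064082101375 [-1.16489225 -0.99632957  0.14398626]
[323 235]
1508 0.01705139349042157 ((543.96728515625, 219.6420440673828), 30.399887084960938)
1980 0.03339911151081723 ((543.7877197265625, 219.74771118164062), 22.831676483154297)
```

View pics/hb2c.png

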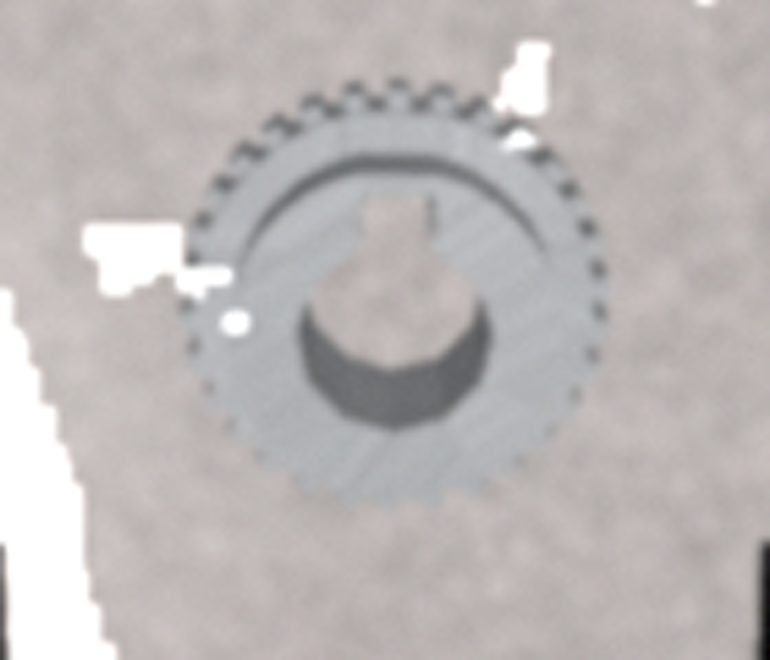

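Grey hub under the gripper, keyway at crop (398,195), bore centre (395,335): its heading is within about 1° of tool x. Descending to grip the barrel.

```bash
python3 -m pendant '[{"offset":[-0.0002,0,0.03],"rotation":[0,0,0]},{"offset":[0,0,0.03],"rotation":[0,0,0]},{"offset":[0,0,0.03],"rotation":[0,0,0]},{"offset":[0,0,0.015],"rotation":[0,0,0]},{"offset":[0,0,0.0075],"rotation":[0,0,0]},{"offset":[0,0,0],"rotation":[0,0,0]},{"offset":[0,0,0],"rotation":[0,0,0]}]'; python3 -m pendant '[{"offset":[0,0,0],"rotation":[0,0,0]},{"offset":[0,0,0],"rotation":[0,0,0]},{"offset":[0,0,0],"rotation":[0,0,0]},{"offset":[0,0,0],"rotation":[0,0,0]},{"offset":[0,0,0],"rotation":[0,0,0]},{"offset":[0,0,0],"rotation":[0,0,0]},{"offset":[0,0,0],"rotation":[0,0,0]}]' -1
```

```text
time_s: 18.8
tcp_pos: [0.5444, 0.2207, 0.0212]
tcp_rot: [-0.0, 1.0, 0.001, 0.0]
wrist_force: [-0.3, 0.6, -0.2]
width: 0.066
time_s: 19.38
tcp_pos: [0.5444, 0.2206, 0.0213]
tcp_rot: [-0.0, 1.0, 0.0, 0.001]
wrist_force: [-1.1, -1.8, 7.0]
width: 0.0438
```

```bash
python3 -m pendant '[{"offset":[0,0,-0.004],"rotation":[0,0,0]},{"offset":[0,0,-0.01],"rotation":[0,0,0]},{"offset":[0,0,-0.02],"rotation":[0,0,0]},{"offset":[0,0,-0.026],"rotation":[0,0,0]},{"offset":[0,0,-0.025],"rotation":[0,0,0]},{"offset":[0,0,-0.025],"rotation":[0,0,0]},{"offset":[0,0,0],"rotation":[0,0,0]},{"offset":[0,0,0],"rotation":[0,0,0]}]'
python3 - <<'E'
from h import *
p,d,c=shot("hb3"); o=robot.get_obs();t,M=tool();print(t,yaw(),o['width'],o['wrist_force'])
u=proj([t],c)[0].astype(int);print(u)
crop(cv2.convertScaleAbs(p,alpha=1.6),220,210,420,360,4,"hb3c.png")
P,uv=cloud(d,c); L=(P-t)@M
s=np.hypot(L[:,0],L[:,1])<.035
e=s&(np.abs(L[:,2])<.03);h,b=np.histogram(L[e][:,2],30);print(np.c_[b[:-1],h][h>60].round(4))
print(to((.580,-.0165,.131),-52.5))
E
```

```text
time_s: 20.05
tcp_pos: [0.5443, 0.2207, 0.1318]
tcp_rot: [-0.0, 1.0, 0.0, 0.001]
wrist_force: [0.1, 0.4, -3.2]
width: 0.044
[0.54370673 0.22048971 0.13026667] -89.9705441071561 0.04408819945312036 [-0.16558552 -0.23431513 -2.70641601]
[324 287]
[[-3.000e-02  1.270e+02]
 [-2.830e-02  1.300e+02]
 [-2.670e-02  1.090e+02]
 [-2.500e-02  1.290e+02]
 [-2.340e-02  9.900e+01]
 [-2.170e-02  1.170e+02]
 [-2.010e-02  1.070e+02]
 [-1.850e-02  9.800e+01]
 [-1.680e-02  1.350e+02]
 [-1.520e-02  2.815e+03]
 [-1.350e-02  1.939e+03]
 [-1.190e-02  2.590e+02]
 [-1.030e-02  2.290e+02]
 [-8.600e-03  2.230e+02]
 [-7.000e-03  2.090e+02]
 [-5.300e-03  1.980e+02]
 [-3.700e-03  1.700e+02]
 [-2.000e-03  1.470e+02]
 [-4.000e-04  2.070e+02]
 [ 1.200e-03  1.286e+03]
 [ 2.900e-03  6.840e+02]
 [ 4.500e-03  3.060e+02]
 [ 6.200e-03  1.740e+02]
 [ 7.800e-03  1.740e+02]
 [ 9.400e-03  1.570e+02]
 [ 1.110e-02  1.620e+02]
 [ 1.270e-02  1.420e+02]
 [ 1.440e-02  1.190e+02]
 [ 1.600e-02  8.400e+01]]
(array([ 0.0362,  0.237 , -0.0007]), np.float64(-37.4705441071561))
```

View pics/hb3c.png

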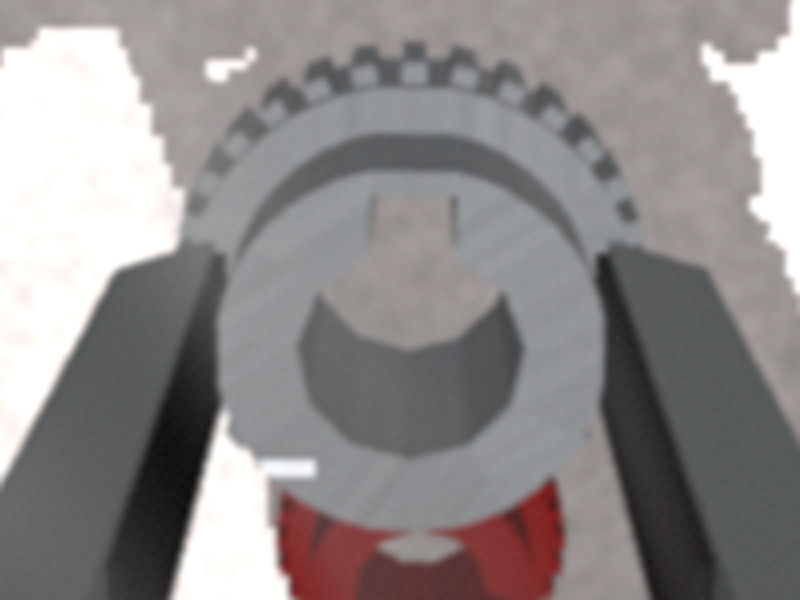

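```bash
python3 - <<'E'
from h import *
p,d,c,t,M=load("hb3")
f=lambda x,y:[220+(x+.5)/4-.5,210+(y+.5)/4-.5]
q=lambda pts,z:(((atz([f(*x) for x in pts],z,c)-t)@M)*1000).round(2)
z=t[2]+.0145
b=q([(300,350),(522,350),(411,458),(350,440),(472,440),(320,298),(502,296),(216,345),(605,345),(411,530),(411,170)],z);print(b.tolist())
k=q([(373,196),(456,196)],z);print("key",k.tolist())
def cf(pts):
    A=np.c_[2*pts,np.ones(len(pts))]; s=np.linalg.lstsq(A,(pts**2).sum(1),rcond=None)[0]; return s[:2],np.sqrt(s[2]+s[:2]@s[:2])
print(cf(b[:7,:2]),cf(b[7:,:2]))
P,uv=cloud(d,c); L=(P-t)@M
s=(np.hypot(L[:,0],L[:,1])<.027)&(np.abs(L[:,2]+.0145)<.0012)
print(cv2.minEnclosingCircle((L[s][:,:2]*1000).astype(np.float32)))
q=L[s&(np.abs(L[:,1])<.022)]; A=np.c_[q[:,:2],np.ones(len(q))];print("tilt",np.linalg.lstsq(A,q[:,2],rcond=None)[0])
ctr=cf(b[:7,:2])[0]; v=k[:,:2].mean(0)-ctr; print("keyway angle tool x->y",np.degrees(np.arctan2(v[1],v[0])))
E
```

```text
[[1.12, -13.28, -14.49], [1.14, 11.79, -14.51], [-12.25, -0.74, -14.53], [-9.99, -7.74, -14.52], [-9.98, 6.25, -14.53], [7.39, -10.93, -14.47], [7.64, 9.44, -14.49], [1.72, -22.75, -14.48], [1.75, 21.14, -14.51], [-21.46, -0.74, -14.55], [22.36, -0.75, -14.45]]
key [[19.37, -4.93, -14.45], [19.38, 4.2, -14.46]]
(array([ 0.31550162, -0.71623998]), np.float64(12.505443640679198)) (array([ 0.45211289, -0.8042216 ]), np.float64(21.946305914724093))
((3.5751290321350098, -0.07412987947463989), 25.7652530670166)
tilt [-0.00202798 -0.01438831 -0.0136274 ]
keyway angle tool x->y 1.0557618085828466
```

Held well: keyway about 1° off tool x towards tool y, hub centre near tool (0.35, 0) mm once the camera's steady y offset is removed. From the key fit the spindle axis is about (0.5805,-0.0167), slot heading about 37.6°.

```bash
python3 -m pendant '[{"offset":[0.0026,0.017,0],"rotation":[0,0,0]},{"offset":[0.0052,0.0339,0],"rotation":[0,0,0]},{"offset":[0.0052,0.0339,0],"rotation":[0,0,0]},{"offset":[0.0052,0.0339,0],"rotation":[0,0,0]},{"offset":[0.0052,0.0339,0],"rotation":[0,0,0]},{"offset":[0.0052,0.0339,0],"rotation":[0,0,0]},{"offset":[0.0052,0.0339,0],"rotation":[0,0,0]},{"offset":[0.0026,0.017,0],"rotation":[0,0,0]},{"offset":[0,0,0],"rotation":[0,0,-0.1122]},{"offset":[0,0,0],"rotation":[0,0,-0.1122]},{"offset":[0,0,0],"rotation":[0,0,-0.1122]},{"offset":[0,0,0],"rotation":[0,0,-0.1122]},{"offset":[0,0,0],"rotation":[0,0,-0.1122]},{"offset":[0,0,0],"rotation":[0,0,-0.1122]},{"offset":[0,0,0],"rotation":[0,0,0]},{"offset":[0,0,0],"rotation":[0,0,0]},{"offset":[0,0,0],"rotation":[0,0,0]}]'
python3 - <<'E'
from h import *
p,d,c=shot("hb4"); o=robot.get_obs();t,M=tool();print(t,yaw(),o['width'],o['wrist_force'])
crop(cv2.convertScaleAbs(p,alpha=1.8),220,200,420,350,4,"hb4c.png")
print(to((.5802,-.0169,.131),-51.4))
P,uv=cloud(d,c)
s=(np.abs(P[:,0]-.5795)<.07)&(np.abs(P[:,1]+.0176)<.07)&(P[:,2]>.028)&(P[:,2]<.037)
print(cv2.minAreaRect((P[s][:,:2]*1000).astype(np.float32)))
E
```

```text
time_s: 21.52
tcp_pos: [0.5801, -0.0168, 0.1296]
tcp_rot: [-0.0, 0.944, 0.329, -0.001]
wrist_force: [0.2, 0.5, -1.9]
width: 0.0441
[ 0.5802688  -0.01681355  0.12988464] -51.58136004793103 0.04417377270409609 [ 1.23154967 -0.48557379 -1.35105282]
(array([-0.0001,  0.    , -0.0011]), np.float64(-0.18136004793103666))
((580.0202026367188, -16.09112548828125), (74.45183563232422, 74.09527587890625), 27.10191535949707)
```

View pics/hb4c.png

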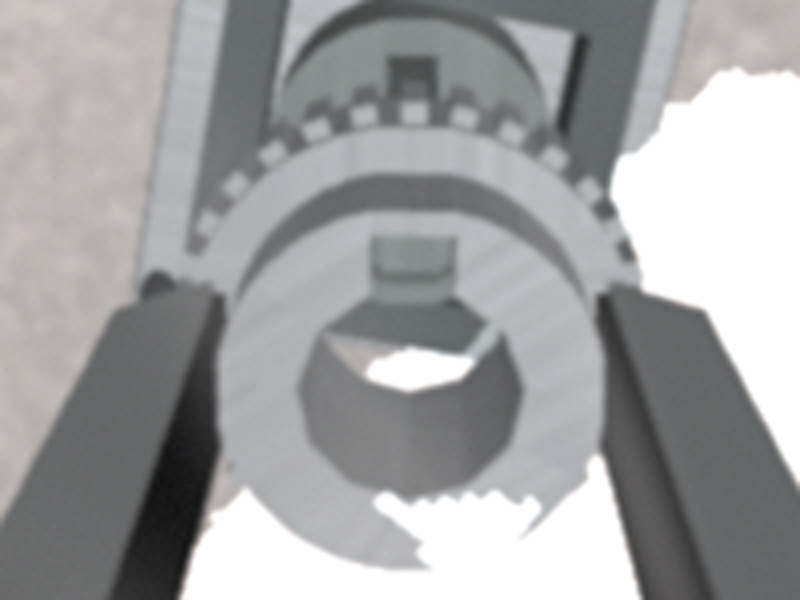

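Keyway (crop 372–456) and flange pocket (390–438) share the mid-column 414. Descending, gently near the spindle end.

```bash
python3 -m pendant '[{"offset":[0,0,0.008],"rotation":[0,0,0]},{"offset":[0,0,0.01],"rotation":[0,0,0]},{"offset":[0,0,0.008],"rotation":[0,0,0]},{"offset":[0,0,0.004],"rotation":[0,0,0]},{"offset":[0,0,0.002],"rotation":[0,0,0]},{"offset":[0,0,0],"rotation":[0,0,0]},{"offset":[0,0,0],"rotation":[0,0,0]}]'; python3 -m pendant '[{"offset":[0,0,0.001],"rotation":[0,0,0]},{"offset":[0,0,0.001],"rotation":[0,0,0]},{"offset":[0,0,0],"rotation":[0,0,0]}]'; python3 -m pendant '[{"offset":[0,0,0.001],"rotation":[0,0,0]},{"offset":[0,0,0.001],"rotation":[0,0,0]},{"offset":[0,0,0],"rotation":[0,0,0]}]'
python3 - <<'E'
from h import *
p,d,c=shot("hb5"); o=robot.get_obs();t,M=tool();print(t,yaw(),o['width'],o['wrist_force'])
crop(cv2.convertScaleAbs(p,alpha=1.8),220,200,420,350,4,"hb5c.png")
E
```

```text
time_s: 22.15
tcp_pos: [0.5806, -0.0168, 0.0985]
tcp_rot: [0.0, 0.944, 0.33, 0.0]
wrist_force: [-0.7, -0.1, -2.4]
width: 0.0441
time_s: 22.4
tcp_pos: [0.5805, -0.0169, 0.0965]
tcp_rot: [0.0, 0.944, 0.33, 0.0]
wrist_force: [-0.1, -0.6, -1.6]
width: 0.0444
time_s: 22.65
tcp_pos: [0.5804, -0.0169, 0.0943]
tcp_rot: [-0.0, 0.944, 0.331, -0.0]
wrist_force: [0.0, -0.2, -1.0]
width: 0.0444
[ 0.58047032 -0.0168407   0.09434893] -51.39798011573333 0.044083213703829574 [ 1.59481515e-01 -3.78378883e-06 -1.86952598e+00]
```

View pics/hb5c.png

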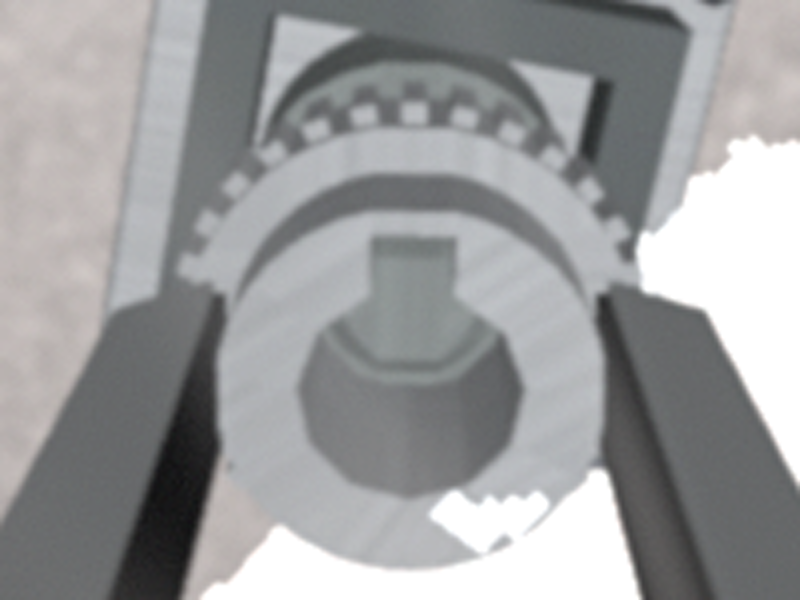

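```bash
python3 -m pendant '[{"offset":[0,0,0.0007],"rotation":[0,0,0]},{"offset":[0,0,0.0007],"rotation":[0,0,0]},{"offset":[0,0,0],"rotation":[0,0,0]}]'; python3 -m pendant '[{"offset":[0,0,0.0007],"rotation":[0,0,0]},{"offset":[0,0,0.0007],"rotation":[0,0,0]},{"offset":[0,0,0],"rotation":[0,0,0]}]'; python3 -m pendant '[{"offset":[0,0,0.0007],"rotation":[0,0,0]},{"offset":[0,0,0.0007],"rotation":[0,0,0]},{"offset":[0,0,0],"rotation":[0,0,0]}]';
```

```text
time_s: 22.95
tcp_pos: [0.5804, -0.0169, 0.0929]
tcp_rot: [-0.0, 0.944, 0.331, -0.0]
wrist_force: [-0.7, 0.3, -1.8]
width: 0.044
time_s: 23.2
tcp_pos: [0.5804, -0.0168, 0.0915]
tcp_rot: [-0.0, 0.944, 0.33, -0.0]
wrist_force: [0.1, -0.3, -2.4]
width: 0.0442
time_s: 23.45
tcp_pos: [0.5804, -0.0168, 0.0901]
tcp_rot: [-0.0, 0.944, 0.331, -0.0]
wrist_force: [-0.7, -0.2, -1.9]
width: 0.044
```

```bash
python3 -m pendant '[{"offset":[0,0,0.0005],"rotation":[0,0,0]},{"offset":[0,0,0.0005],"rotation":[0,0,0]},{"offset":[0,0,0],"rotation":[0,0,0]}]'; python3 -m pendant '[{"offset":[0,0,0.0005],"rotation":[0,0,0]},{"offset":[0,0,0.0005],"rotation":[0,0,0]},{"offset":[0,0,0],"rotation":[0,0,0]}]'; python3 -m pendant '[{"offset":[0,0,0.0005],"rotation":[0,0,0]},{"offset":[0,0,0.0005],"rotation":[0,0,0]},{"offset":[0,0,0],"rotation":[0,0,0]}]';
python3 - <<'E'
from h import *
p,d,c=shot("hb6"); o=robot.get_obs();t,M=tool();print(t,yaw(),o['width'],o['wrist_force'])
crop(cv2.convertScaleAbs(p,alpha=1.8),260,230,370,330,7,"hb6c.png")
E
```

```text
time_s: 23.7
tcp_pos: [0.5805, -0.0168, 0.0892]
tcp_rot: [-0.0, 0.944, 0.331, -0.0]
wrist_force: [0.4, -0.9, -1.4]
width: 0.0439
time_s: 23.95
tcp_pos: [0.5805, -0.0168, 0.0881]
tcp_rot: [-0.0, 0.944, 0.331, -0.0]
wrist_force: [0.7, -1.0, -1.9]
width: 0.0441
time_s: 24.2
tcp_pos: [0.5805, -0.0168, 0.0871]
tcp_rot: [-0.0, 0.944, 0.331, -0.0]
wrist_force: [0.3, 0.6, -1.6]
width: 0.0441
[ 0.58046329 -0.01684043  0.08717874] -51.39985593267267 0.04425790951125919 [ 0.07607175  0.13669277 -1.50007784]
```

View pics/hb6c.png

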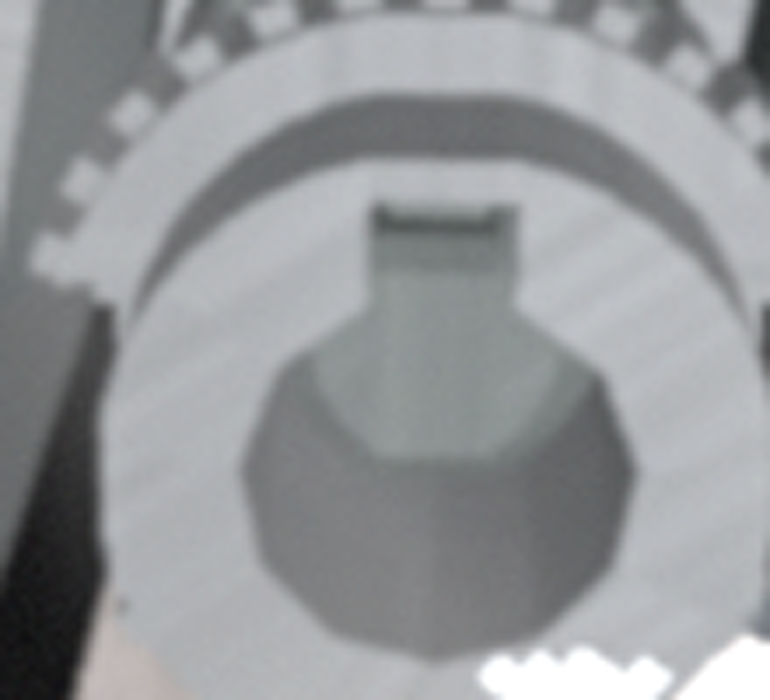

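```bash
python3 - <<'E'
from h import *
p,d,c,t,M=load("hb6")
K=cal("wrist")
for (x,y) in [(440,222),(440,240),(440,258),(440,285),(440,320),(440,360),(440,400),(440,440),(380,350),(540,370),(440,500),(440,180)]:
    u,v=260+x/7-.5,230+y/7-.5; u,v=int(round(u)),int(round(v))
    n=norm([[u,v]],c)[0]; Pw=(np.r_[n,1]*d[v,u]-c[3])@c[2]; print((x,y),(Pw*1000).round(1),((Pw-t)@M*1000).round(1))
E
```

```text
(440, 222) [586.7 -10.8  70.8] [ 8.6 -0.8 16.4]
(440, 240) [586.  -11.4  73.2] [ 7.7 -0.8 13.9]
(440, 258) [585.3 -12.   73.6] [ 6.8 -0.8 13.5]
(440, 285) [584.1 -12.9  75.5] [ 5.3 -0.8 11.7]
(440, 320) [582.1 -14.5  75.8] [ 2.7 -0.8 11.3]
(440, 360) [579.4 -16.7  75.5] [-0.7 -0.8 11.7]
(440, 400) [576.7 -18.8  75.4] [-4.1 -0.8 11.8]
(440, 440) [574.3 -20.7  74.4] [-7.3 -0.8 12.7]
(380, 350) [577.6 -12.9  76.5] [ 0.2 -4.9 10.6]
(540, 370) [583.5 -23.3  74.6] [-1.6  7.  12.6]
(440, 500) [569.8 -24.3  73.2] [-12.9  -0.8  14. ]
(440, 180) [596.3  -3.2  99.3] [ 20.8  -0.8 -12.1]
```

The view through the bore shows the spindle end inside it, with the slot bevel lined up under the keyway. Continuing in small felt steps onto the key.

```bash
python3 -m pendant '[{"offset":[0,0,0.0005],"rotation":[0,0,0]},{"offset":[0,0,0.0005],"rotation":[0,0,0]},{"offset":[0,0,0],"rotation":[0,0,0]}]'; python3 -m pendant '[{"offset":[0,0,0.0005],"rotation":[0,0,0]},{"offset":[0,0,0.0005],"rotation":[0,0,0]},{"offset":[0,0,0],"rotation":[0,0,0]}]'; python3 -m pendant '[{"offset":[0,0,0.0005],"rotation":[0,0,0]},{"offset":[0,0,0.0005],"rotation":[0,0,0]},{"offset":[0,0,0],"rotation":[0,0,0]}]'
```

```text
time_s: 24.5
tcp_pos: [0.5804, -0.0168, 0.0861]
tcp_rot: [-0.0, 0.944, 0.331, -0.0]
wrist_force: [0.0, 0.2, -1.9]
width: 0.0438
time_s: 24.75
tcp_pos: [0.5805, -0.0168, 0.0851]
tcp_rot: [-0.0, 0.944, 0.331, -0.0]
wrist_force: [0.1, -0.2, -2.5]
width: 0.0439
time_s: 25.0
tcp_pos: [0.5805, -0.0168, 0.0841]
tcp_rot: [-0.0, 0.944, 0.331, -0.0]
wrist_force: [-0.2, 0.4, -1.7]
width: 0.044
```

Hub bottom about 66.6 mm: past the key's top with no force. Down further.

```bash
python3 -m pendant '[{"offset":[0,0,0.001],"rotation":[0,0,0]},{"offset":[0,0,0.001],"rotation":[0,0,0]},{"offset":[0,0,0.001],"rotation":[0,0,0]},{"offset":[0,0,0.001],"rotation":[0,0,0]},{"offset":[0,0,0],"rotation":[0,0,0]}]'; python3 -m pendant '[{"offset":[0,0,0.001],"rotation":[0,0,0]},{"offset":[0,0,0.001],"rotation":[0,0,0]},{"offset":[0,0,0.001],"rotation":[0,0,0]},{"offset":[0,0,0.001],"rotation":[0,0,0]},{"offset":[0,0,0],"rotation":[0,0,0]}]'
```

```text
time_s: 25.42
tcp_pos: [0.5804, -0.0168, 0.08]
tcp_rot: [-0.0, 0.944, 0.331, -0.0]
wrist_force: [-0.1, -0.1, -2.3]
width: 0.0443
time_s: 25.83
tcp_pos: [0.5804, -0.0168, 0.076]
tcp_rot: [-0.0, 0.944, 0.331, -0.0]
wrist_force: [-0.1, 0.1, -0.5]
width: 0.0441
```

```bash
python3 -m pendant '[{"offset":[0,0,0.001],"rotation":[0,0,0]},{"offset":[0,0,0.001],"rotation":[0,0,0]},{"offset":[0,0,0.001],"rotation":[0,0,0]},{"offset":[0,0,0.001],"rotation":[0,0,0]},{"offset":[0,0,0],"rotation":[0,0,0]}]'; python3 -m pendant '[{"offset":[0,0,0.001],"rotation":[0,0,0]},{"offset":[0,0,0.001],"rotation":[0,0,0]},{"offset":[0,0,0.001],"rotation":[0,0,0]},{"offset":[0,0,0.001],"rotation":[0,0,0]},{"offset":[0,0,0],"rotation":[0,0,0]}]'
```

```text
time_s: 26.25
tcp_pos: [0.5804, -0.0168, 0.072]
tcp_rot: [-0.0, 0.944, 0.331, -0.0]
wrist_force: [0.1, -0.4, -1.8]
width: 0.0439
time_s: 26.67
tcp_pos: [0.5804, -0.0168, 0.068]
tcp_rot: [-0.0, 0.944, 0.331, -0.0]
wrist_force: [-0.7, -0.2, -2.1]
width: 0.044
```

```bash
python3 -m pendant '[{"offset":[0,0,0.001],"rotation":[0,0,0]},{"offset":[0,0,0.001],"rotation":[0,0,0]},{"offset":[0,0,0.001],"rotation":[0,0,0]},{"offset":[0,0,0.001],"rotation":[0,0,0]},{"offset":[0,0,0.001],"rotation":[0,0,0]},{"offset":[0,0,0],"rotation":[0,0,0]}]'; python3 -m pendant '[{"offset":[0,0,0.0005],"rotation":[0,0,0]},{"offset":[0,0,0.0005],"rotation":[0,0,0]},{"offset":[0,0,0],"rotation":[0,0,0]}]'; python3 -m pendant '[{"offset":[0,0,0.0005],"rotation":[0,0,0]},{"offset":[0,0,0.0003],"rotation":[0,0,0]},{"offset":[0,0,0],"rotation":[0,0,0]}]'
```

```text
time_s: 27.17
tcp_pos: [0.5805, -0.0168, 0.0633]
tcp_rot: [0.0, 0.944, 0.331, 0.0]
wrist_force: [-0.4, -0.6, -1.8]
width: 0.0443
time_s: 27.42
tcp_pos: [0.5806, -0.0168, 0.0632]
tcp_rot: [0.0, 0.944, 0.331, 0.0]
wrist_force: [-4.9, 0.3, 9.2]
width: 0.0442
time_s: 27.67
tcp_pos: [0.5807, -0.0168, 0.0632]
tcp_rot: [0.0, 0.944, 0.331, 0.0]
wrist_force: [-8.5, 0.3, 17.5]
width: 0.0438
```

At the grip the tool stood 21.3 mm above the hub's underside, so 63.2 mm means the hub is on the flange. Ease off, then verify before releasing.

```bash
python3 -m pendant '[{"offset":[0,0,-0.0006],"rotation":[0,0,0]},{"offset":[0,0,-0.0006],"rotation":[0,0,0]},{"offset":[0,0,0],"rotation":[0,0,0]}]'
python3 - <<'E'
from h import *
p,d,c=shot("hb7"); o=robot.get_obs();t,M=tool();print(t,yaw(),o['width'],o['wrist_force'])
crop(cv2.convertScaleAbs(p,alpha=1.8),220,200,420,350,4,"hb7c.png")
P,uv=cloud(d,c); L=(P-t)@M
r=np.hypot(P[:,0]-.5805,P[:,1]+.0167)
for a,b in((.015,.02),(.0,.007),(.025,.028)):
    s=(r>a)&(r<b)&(P[:,2]<.09)&(P[:,2]>.03); print(a,np.percentile(P[s][:,2],[5,25,50,75,95]).round(4))
E
```

```text
time_s: 27.92
tcp_pos: [0.5806, -0.0168, 0.0632]
tcp_rot: [0.0, 0.944, 0.331, 0.0]
wrist_force: [-4.1, 0.5, 8.1]
width: 0.0441
[ 0.58060752 -0.01681863  0.06323895] -51.3949955504541 0.04426793300063396 [-3.21258185  1.11585442  7.65344801]
0.015 [0.0736 0.0749 0.0754 0.0758 0.0764]
0.0 [0.0743 0.075  0.0754 0.0758 0.0764]
0.025 [0.0453 0.0587 0.0595 0.0605 0.0852]
```

View pics/hb7c.png

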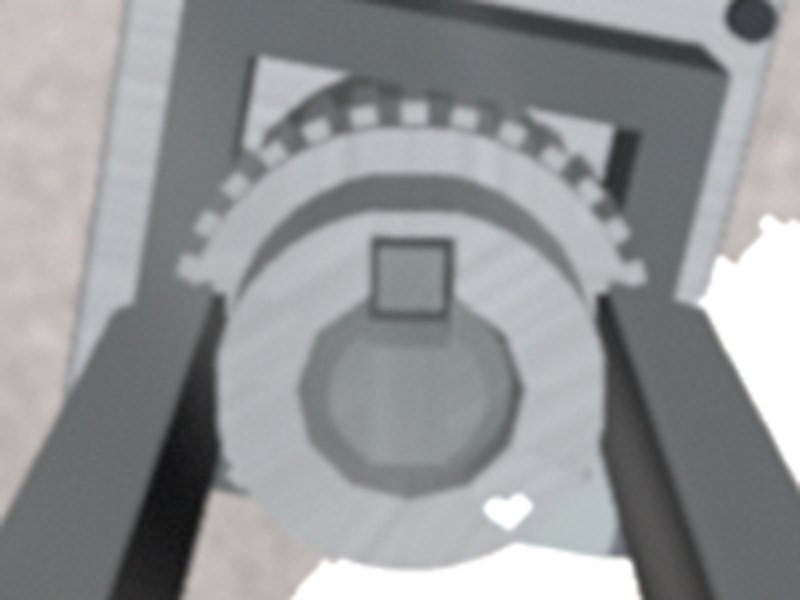

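Hub top and spindle end are level (both read 75.4 mm) and the key shows in the keyway at (412,277). Relieve the rest of the load, release, rise.

```bash
python3 -m pendant '[{"offset":[0,0,-0.0006],"rotation":[0,0,0]},{"offset":[0,0,0],"rotation":[0,0,0]}]';  python3 -m pendant '[{"offset":[0,0,0],"rotation":[0,0,0]},{"offset":[0,0,0],"rotation":[0,0,0]},{"offset":[0,0,0],"rotation":[0,0,0]},{"offset":[0,0,0],"rotation":[0,0,0]},{"offset":[0,0,0],"rotation":[0,0,0]},{"offset":[0,0,-0.003],"rotation":[0,0,0]},{"offset":[0,0,-0.01],"rotation":[0,0,0]},{"offset":[0,0,-0.025],"rotation":[0,0,0]},{"offset":[0,0,-0.025],"rotation":[0,0,0]},{"offset":[0,0,-0.025],"rotation":[0,0,0]},{"offset":[0,0,0],"rotation":[0,0,0]},{"offset":[0,0,0],"rotation":[0,0,0]},{"offset":[0,0,0],"rotation":[0,0,0]}]' 0.4
python3 - <<'E'
from h import *
p,d,c=shot("f1"); o=robot.get_obs();t,M=tool();print(t,yaw(),o['width'],o['wrist_force'])
crop(cv2.convertScaleAbs(p,alpha=1.8),240,180,400,300,4.8,"f1c.png")
P,uv=cloud(d,c)
r=np.hypot(P[:,0]-.5803,P[:,1]+.0164)
for a,b in((.015,.02),(.0,.007),(.024,.028)):
    s=(r>a)&(r<b)&(P[:,2]<.09)&(P[:,2]>.03); print(a,np.percentile(P[s][:,2],[5,25,50,75,95]).round(4))
q=P[(r<.026)&(P[:,2]>.07)&(P[:,2]<.08)];print(cv2.minEnclosingCircle((q[:,:2]*1000).astype(np.float32)))
q=q[np.hypot(q[:,0]-.5803,q[:,1]+.0164)>.014];print("tilt",np.linalg.lstsq(np.c_[q[:,:2],np.ones(len(q))],q[:,2],rcond=None)[0])
p,d,c=shot("f2","top"); P,uv=cloud(d,c)
for t in ["amplifier","module"]:
    for r in robot.search_frame(t,"top")[:1]: print(t,(c[2].T@(np.array(r['location'])-c[3])).round(4))
E
```

```text
time_s: 28.13
tcp_pos: [0.5806, -0.0168, 0.0633]
tcp_rot: [0.0, 0.944, 0.331, 0.0]
wrist_force: [-1.4, -0.6, 1.5]
width: 0.0441
time_s: 29.22
tcp_pos: [0.5802, -0.0168, 0.151]
tcp_rot: [-0.0, 0.944, 0.331, -0.0]
wrist_force: [0.2, -0.0, -0.5]
width: 0.0658
[ 0.58004758 -0.01679775  0.15052033] -51.39784589818717 0.06581196696176601 [-0.04981602  0.14649077 -0.51819059]
0.015 [0.0715 0.0748 0.0753 0.0758 0.0764]
0.0 [0.0743 0.075  0.0754 0.0759 0.0765]
0.024 [0.0528 0.0587 0.0593 0.0598 0.0605]
((580.2330322265625, -16.426477432250977), 22.80739974975586)
tilt [-0.01528542 -0.01033608  0.0838918 ]
amplifier [ 0.7323 -0.1537  0.0244]
module [0.7083 0.0939 0.0171]
```

View pics/f1c.png

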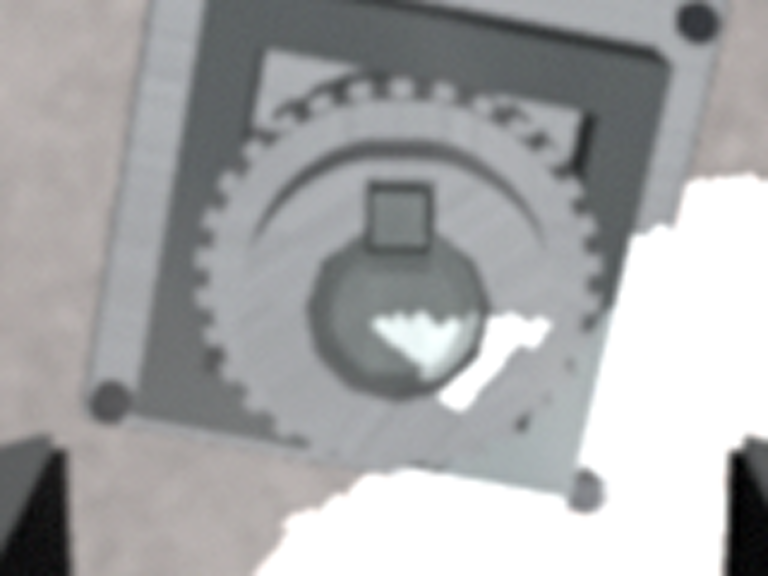

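View pics/f2.png

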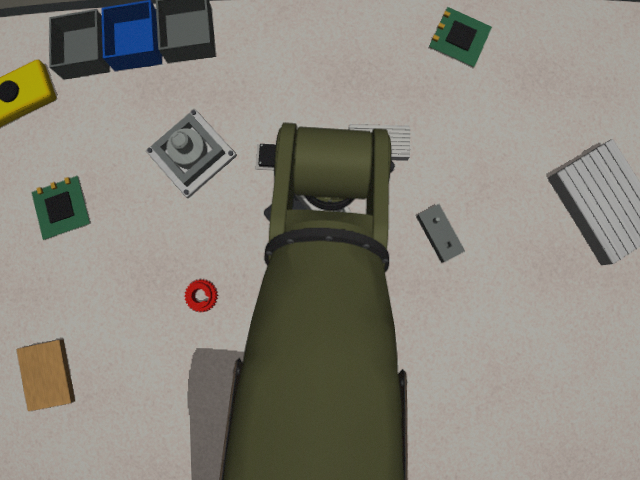

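Hub released and home: top level with the spindle end, key in the keyway at crop (400,217). The amplifier and module are partly hidden by the arm in the top view, but their visible edges are where they were; the pin is in place at (437,219). Handing in.

```bash
python3 -c "
from plant import robot
print(robot.close_job())"
```

```text
the job is handed in; nothing more can be done
None
```

The key is in the spindle slot and the pulley is on over it, down on the flange. I handed the job in at about 29 s; it reports no verdict.

**Key:** I gripped it in the rack, put it back once and regripped about 2 mm further out so the fingers would clear the spindle. I lowered it down the slot without feeling any force, and released it an estimated 2 mm above the floor, so it dropped that last bit. Afterwards its top read 71.4 mm, against about 70 mm for a standing key. The camera was reading about 1 mm high at the time.

**Pulley:** I gripped it by the barrel, turned it to the slot and lowered it with no resistance over the spindle and key. It seated on the flange with at most about 17.5 N at the wrist. I took that load off before opening the gripper.

**Last checks:**
- **Seating:** the pulley's top and the spindle end both read 75.4 mm, so it is home.
- **Centring:** the pulley centre was within about 0.5 mm of the spindle axis.
- **Key:** it is visible in the keyway.
- **Tilt:** the depth fit gave about 0.018 rad, within the 0.06 rad limit.
- **Robot:** the gripper is clear above the pulley, with no contact force.

**Bystanders:** the pin was where it started. The last position readings for the amplifier and module differed by about 37 and 18 mm from the first ones. The arm hid part of both in that view, and their visible edges had not moved. I put the difference down to that, but took no unobstructed picture to confirm it.

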